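Turn the drying coasters glazed side up on the serving board

ROBOT

A 7-joint arm with a two-finger parallel gripper is mounted at the origin on the work surface. World frame = base frame: x ahead of the robot, y to its left, z up, the work surface at z = 0. Lengths are in mm, angles in rad, forces in N, time in s.
With the tool pointing down it reaches from about 425 to 1025 mm from the base axis. Payload 9.4 kg.
Tool frame: the origin (TCP) lies between the finger pads; the fingertips stand 25 mm ahead of it and the grasp point (between the pads) lies 6 mm ahead of it; z points along the fingers, y is the line along which they close (so a half turn about z gives the same grasp; the last joint's range is limited). The gripper opens to 93 mm and grips with 3 to 60 N. Pads are 15 mm wide; open, the fingers measure 128 mm over their backs; the gripper's body (75 mm by 188 mm) begins 65 mm behind the grasp point.
Start: joints at [-1.197, 0.599, -0.003, 1.599, 0.002, 0.943, -0.08], TCP at [315.875, 652.569, 243.618] pointing down, gripper open.
Joint ranges: [-2.57, 2.57], [-0.35, 1.97], [-1.29, 1.29], [0.11, 2.56], [-1.05, 4.19], [0.11, 1.86], [-2.63, 2.63]. Speed limits (rad/s): [2.22, 2.22, 3.01, 3.01, 3.14, 3.14, 3.14].

INTERFACE

Orientations are given as a unit quaternion [w, x, y, z].
In Python, from bench import robot gives the robot as it stands.
- The arm moves only by the tool arm_command, never from a script. Its argument "increments" is a list of rows, each an object with "travel": the shift along the tool's x, y, z scaled (see below), a list of three; "twist": the turn, a rotation vector about the tool's x, y, z scaled (see below), a list of three. A call has 1 to 5 rows; each row is the pose to reach, as a shift and turn from the pose commanded when the call began, along the tool's axes at that moment, turning the shorter way round; what a row does not reach only later rows make up. The controller multiplies each number of a shift by 40 cm and each number of a turn by 360 degrees. A row lasts 1/10 s, in which the tool goes at most 50 mm and 8.59 degrees, less where a joint would pass 70% of its speed; a pose out of reach is approached as far as the arm can. A call with a number of a shift or a turn outside -1 to 1 is refused whole. A call with a gripper value outside its range is refused whole. "hand" is the opening, from 0 (shut) to 1 (fully open), set as the call begins (left out, the last holds). The fingers move at their own pace and stop on an object; "force" is the grip in N (left out, the last holds). Time passes only in rows, so rows that repeat a pose let the fingers close. It gives the time, the measured TCP pose, the force, the opening and the grip force at its end, in the units of the state.
- robot.observe(): the state, without advancing time (a new reading comes with each control period).
- robot.camera(name): name is "side" or "top"; returns the picture (384x512x3 uint8, blue, green, red); there is no depth.
- robot.get_calibration(name): a dict with "mtx" (3x3 intrinsics, pixels), "R" (3x3) and "t" (3): a world point X has camera coordinates R X + t. Camera axes: x right, y down, z forward; pixel columns grow to the right and rows downward; lengths in mm; the calibration is good to about 2 mm. A picture is of the moment at which its call begins. get_calibration takes no time and is no camera call.
- robot.job_done(): hands the job in; it is judged then, once.
The state is a dict: "time": time; "joints": joint angles; "qd": joint speeds; "effort": joint torques, N m; "ee_pos": TCP position; "tcp_rot": TCP orientation; "ft_force": force on the tool from outside, world axes, zero at the start; "moment": the same for the moment, N m; "grip_width": finger opening in mm; "gripper_force": force on a finger pad.
Only numpy, scipy, OpenCV 4.12 (cv2) and the standard library are available. Lean on these libraries where they do the work, as an engineer would, in place of code of your own. Each camera call takes 0.05 s, during which the arm holds its last target. There are 200 camera calls.

TASK

Clear the serving board first: stand the pale bowl upright on the round cork mat and lay the wooden spoon on the slate spoon rest. Then set every coaster from the draining mat flat on the cleared wooden board with its blue glazed face up, turning over those that lie cork side up; each must lie fully on the board, none on top of another. Leave the two closed jars, the tin and the mug where they are.

Things in the scene. Friction and masses are not known exactly. Their poses are not given: they have to be found in the camera images.
- coaster_a: rigid square-edged coaster 84 x 66 x 18 mm, 0.16 kg; one large face blue glazed tile with a white centre, the other brown cork. Origin at its centre; x along the 84 mm side, y along the 66 mm side, z out of the GLAZED face. It can stand by itself on a short end (84 mm tall). Starts flat on the draining mat, cork face up. May be absent (None)
- coaster_b: rigid square-edged coaster 84 x 66 x 18 mm, 0.16 kg; one large face blue glazed tile with a white centre, the other brown cork. Origin at its centre; x along the 84 mm side, y along the 66 mm side, z out of the GLAZED face. It can stand by itself on a short end (84 mm tall). Starts flat on the draining mat, cork face up. May be absent (None)
- coaster_c: rigid square-edged coaster 84 x 66 x 18 mm, 0.16 kg; one large face blue glazed tile with a white centre, the other brown cork. Origin at its centre; x along the 84 mm side, y along the 66 mm side, z out of the GLAZED face. It can stand by itself on a short end (84 mm tall). Starts flat on the draining mat, cork face up. May be absent (None)
- coaster_d: rigid square-edged coaster 84 x 66 x 18 mm, 0.16 kg; one large face blue glazed tile with a white centre, the other brown cork. Origin at its centre; x along the 84 mm side, y along the 66 mm side, z out of the GLAZED face. It can stand by itself on a short end (84 mm tall). Starts flat on the draining mat, glazed face up already. May be absent (None)
- board: fixed wooden serving board 220 (x) x 260 (y) x 12 mm thick, no rim; origin at the centre of its underside (on the cabinet top), z up, top face at z = 12 mm. Fixed, but its place and yaw vary
- drain_mat: fixed black rubber draining mat 270 (x) x 270 (y) x 5 mm thick, where the coasters start; origin at the centre of its underside, top at z = 5 mm
- cork_mat: fixed round cork mat 160 mm across, 6 mm thick, the bowl's place; origin at the centre of its underside
- spoon_rest: fixed dark slate slab, the spoon's place, 230 (x) x 90 (y) x 8 mm thick, flat, no rim; origin at the centre of its underside
- bowl: pale ceramic bowl, starts on the board; 55 mm tall, outer radius 36 mm at the foot, 56 mm at 22 mm height, 60 mm at the rim; wall 8 mm thick (its upper part nearly upright, can be pinched from above), floor 8 mm thick, 0.22 kg. Origin at the centre of its underside, z up
- spoon: wooden spoon 193 mm long, starts flat on the board; straight handle 16 mm wide, 12 mm thick from x = -98 to x = +47 mm, then a round flat head 50 mm across centred at x = +70 mm, 12 mm thick; 0.05 kg. Origin on its underside near the balance point (which is at about x = 17 mm), x along it towards the head, z up
- jar: bystander, loose, to be left alone: glass jar with a steel twist cap, 72 mm across, 115 mm tall; origin at the centre of its underside
- mug: bystander, loose, to be left alone: blue mug with a side handle, 76 mm across, 85 mm tall; origin at the centre of its underside
- tin: bystander, loose, to be left alone: green-labelled tin, 72 mm across, 120 mm tall; origin at the centre of its underside
- honey: bystander, loose, to be left alone: amber glass jar with yellow cap, 64 mm across, 100 mm tall; origin at the centre of its underside
- kettle: fixed white electric kettle on its black base, 170 mm across, 230 mm tall, handle reaching 130 mm to its -x side; an obstacle; origin at the centre of its underside

How it is judged (in metres and radians):
On the way:
1. the bowl stands on the cork mat and the spoon lies on the slate rest while no coaster is on the board (horizontal distance between bowl and cork_mat below 0.045 m and height (world z) of bowl below 0.012 m and angle between bowl's own z axis and vertical below 0.12 rad and x of spoon in the frame of spoon_rest between -0.065 and 0.065 m and y of spoon in the frame of spoon_rest between -0.045 and 0.045 m and z of spoon in the frame of spoon_rest between 0.004 and 0.024 m and (y of coaster_a in the frame of board above 0.12 m or y of coaster_a in the frame of board below -0.12 m or x of coaster_a in the frame of board above 0.1 m or x of coaster_a in the frame of board below -0.1 m) and (y of coaster_b in the frame of board above 0.12 m or y of coaster_b in the frame of board below -0.12 m or x of coaster_b in the frame of board above 0.1 m or x of coaster_b in the frame of board below -0.1 m) and (y of coaster_c in the frame of board above 0.12 m or y of coaster_c in the frame of board below -0.12 m or x of coaster_c in the frame of board above 0.1 m or x of coaster_c in the frame of board below -0.1 m) and (y of coaster_d in the frame of board above 0.12 m or y of coaster_d in the frame of board below -0.12 m or x of coaster_d in the frame of board above 0.1 m or x of coaster_d in the frame of board below -0.1 m)), for 0.2 s.
At the end, for the whole second after the job is handed in: every coaster lies flat (7 deg) on the board, glazed face up, unstacked, at rest, its centre within 82 mm (board x) and 102 mm (board y) of the board's; bowl upright on the cork mat (centres within 45 mm); spoon on the slate (origin within 65 x 45 mm of its centre) (horizontal distance between bowl and cork_mat below 0.045 m and height (world z) of bowl below 0.012 m and angle between each of bowl, coaster_a, coaster_b, coaster_c, coaster_d's own z axis and vertical below 0.12 rad and x of spoon in the frame of spoon_rest between -0.065 and 0.065 m and y of spoon in the frame of spoon_rest between -0.045 and 0.045 m and z of spoon in the frame of spoon_rest between 0.004 and 0.024 m and linear speed of each of bowl, spoon, coaster_a, coaster_b, coaster_c, coaster_d below 0.03 m/s and x of coaster_a in the frame of board between -0.082 and 0.082 m and y of coaster_a in the frame of board between -0.102 and 0.102 m and z of coaster_a in the frame of board between 0.016 and 0.026 m and x of coaster_b in the frame of board between -0.082 and 0.082 m and y of coaster_b in the frame of board between -0.102 and 0.102 m and z of coaster_b in the frame of board between 0.016 and 0.026 m and x of coaster_c in the frame of board between -0.082 and 0.082 m and y of coaster_c in the frame of board between -0.102 and 0.102 m and z of coaster_c in the frame of board between 0.016 and 0.026 m and x of coaster_d in the frame of board between -0.082 and 0.082 m and y of coaster_d in the frame of board between -0.102 and 0.102 m and z of coaster_d in the frame of board between 0.016 and 0.026 m); the robot touches nothing.
It fails at once if a bystander (jar, mug, tin, honey jar) shifted more than 25 mm or knocked over (distance of any of jar, mug, tin, honey from where it was at the start of the episode above 0.025 m or angle between any of jar, mug, tin, honey's own z axis and vertical above 0.5 rad).
Of coaster_a, coaster_b, coaster_c, coaster_d only 3 to 4 are there at a start; the rules pass over those that are not, and their reading is None.
At some moment in a run one of coaster_a, coaster_b, coaster_c, coaster_d, spoon may be knocked a few centimetres aside while the robot is not near it.
Once in a run the grip may slacken for a moment while it holds something.
It also fails if it takes over 210 s, if anything falls off the work surface, if the arm or the gripper's body presses on something with over 40 N, if the wrist force passes 120 N, or if a joint passes its speed limit or range.

## Working session

There is one attempt and no reset: what is moved stays moved. The work goes in short steps, Python scripts to look and compute and a tool call to move; the robot and the scene stay as the last step left them, time stands still between calls to the robot, and variables do not carry over. Pictures are saved under pics/ and viewed, at most 14 in all, crops included, and the job is handed in when it is done.

Besides the shell and the picture viewer there is one more tool, called after "Request:" as name(argument=value, ...) on one line, values as JSON. arm_command: Moves the arm, as the interface text tells. Shifts and turns lie within -1 to 1; 1 stands for 40 cm of shift or 360 degrees of turn. Its arguments: {"type":"object","properties":{"increments":{"type":"array"},"hand":{"type":"number"},"force":{"type":"number"}},"required":["increments"]}

```bash
ls; mkdir -p pics; python3 - <<'E'
from bench import robot
import cv2
for n in("top","side"):
    cv2.imwrite(f"pics/{n}0.png",robot.camera(n)); c=robot.get_calibration(n); print(n,c)
o=robot.observe(); print(o)
E
```

```text
pics
top {'mtx': array([[464.08871219,   0.        , 257.92337294],
       [  0.        , 464.08871219, 189.44731436],
       [  0.        ,   0.        ,   1.        ]]), 'R': array([[ 0.00973526, -0.99991947, -0.00814113],
       [-0.99476469, -0.00885618, -0.10180759],
       [ 0.1017273 ,  0.00908963, -0.9947708 ]]), 't': array([-102.5327379 ,  554.74613139, 1721.76742676])}
side {'mtx': array([[415.49057172,   0.        , 256.83448206],
       [  0.        , 415.49057172, 193.56641527],
       [  0.        ,   0.        ,   1.        ]]), 'R': array([[-9.46096434e-01,  3.23884414e-01, -6.50537884e-04],
       [ 2.18728995e-01,  6.37443783e-01, -7.38798383e-01],
       [-2.38870600e-01, -6.99116807e-01, -6.73926202e-01]]), 't': array([ 571.29752715,  -38.72531808, 1294.31027485])}
{'time': 0.1, 'joints': array([-1.19672308,  0.60004961, -0.00252651,  1.60002464,  0.00181484,
        0.94292202, -0.07980268]), 'qd': array([-0.00036757, -0.00082547,  0.00047961, -0.00193984, -0.00089451,
        0.00098289,  0.00181643]), 'effort': array([ 4.82845382e-03, -7.66552877e+01,  1.50254264e+00, -2.52934420e+01,
       -5.22614911e-02,  1.36218857e-02,  9.22335471e-05]), 'ee_pos': array([315.70452029, 652.21316016, 242.85233313]), 'tcp_rot': array([-8.15766725e-05,  2.23458520e-01,  9.74713188e-01, -6.96219377e-04]), 'ft_force': array([-0.28330089,  0.01165665, -0.47563872]), 'moment': array([-0.04946891,  0.01418663, -0.04191149]), 'gripper_force': 0.0, 'grip_width': 92.84812615070395}
```

View pics/top0.png

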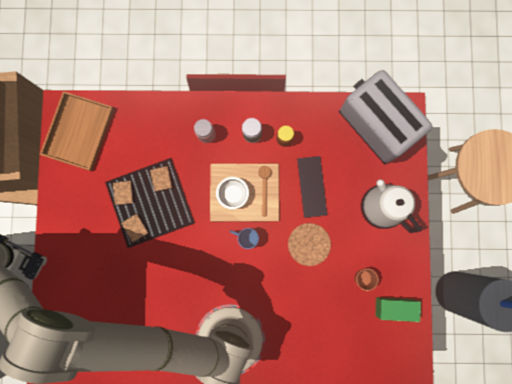

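View pics/side0.png

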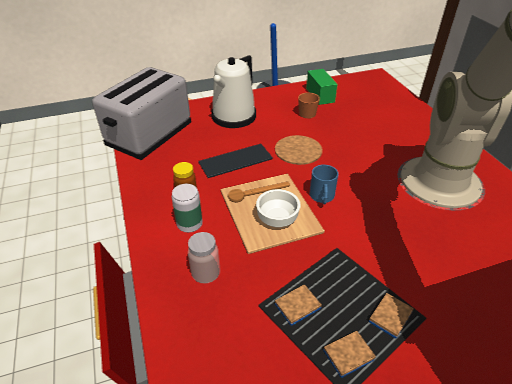

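```bash
cat > h.py <<'E'
import numpy as np, cv2
from bench import robot
C={n:robot.get_calibration(n) for n in("top","side")}
def ray(n,uv,z):
    c=C[n]; uv=np.atleast_2d(uv).astype(float)
    d=np.c_[uv,np.ones(len(uv))]@np.linalg.inv(c["mtx"]).T@c["R"]; o=-c["R"].T@c["t"]
    return o+d*((z-o[2])/d[:,2])[:,None]
def proj(n,X):
    c=C[n]; p=(np.atleast_2d(X)@c["R"].T+c["t"])@c["mtx"].T; return p[:,:2]/p[:,2:]
def rect(n,mask,z):
    cs=cv2.findContours(mask.astype(np.uint8),cv2.RETR_EXTERNAL,cv2.CHAIN_APPROX_NONE)[0]; out=[]
    for c in cs:
        if cv2.contourArea(c)<60: continue
        w=ray(n,c[:,0,:],z)[:,:2]; r=cv2.minAreaRect(w.astype(np.float32)); out.append((np.round(r[0],1),np.round(r[1],1),round(r[2],1),np.round(w.mean(0))))
    return out
E
python3 - <<'E'
from h import *
im=cv2.imread("pics/top0.png"); hsv=cv2.cvtColor(im,cv2.COLOR_BGR2HSV)
a=cv2.resize(im[110:275,100:340],None,fx=3.3,fy=3.3,interpolation=cv2.INTER_CUBIC); cv2.imwrite("pics/c1.png",a)
s=cv2.imread("pics/side0.png"); cv2.imwrite("pics/c2.png",cv2.resize(s[130:384,130:430],None,fx=2.3,fy=2.3,interpolation=cv2.INTER_CUBIC))
for p in [(122,192),(160,180),(135,225),(220,170),(310,190),(309,245),(264,190),(233,188),(215,215),(150,200)]: print(p,hsv[p[1],p[0]])
E
```

```text
(122, 192) [ 13 118 206]
(160, 180) [ 13 119 206]
(135, 225) [ 13 118 197]
(220, 170) [ 15  99 239]
(310, 190) [178  50  86]
(309, 245) [ 12 120 196]
(264, 190) [ 12 139 206]
(233, 188) [ 23   4 252]
(215, 215) [ 14 104 229]
(150, 200) [ 3 34 75]
```

View pics/c1.png

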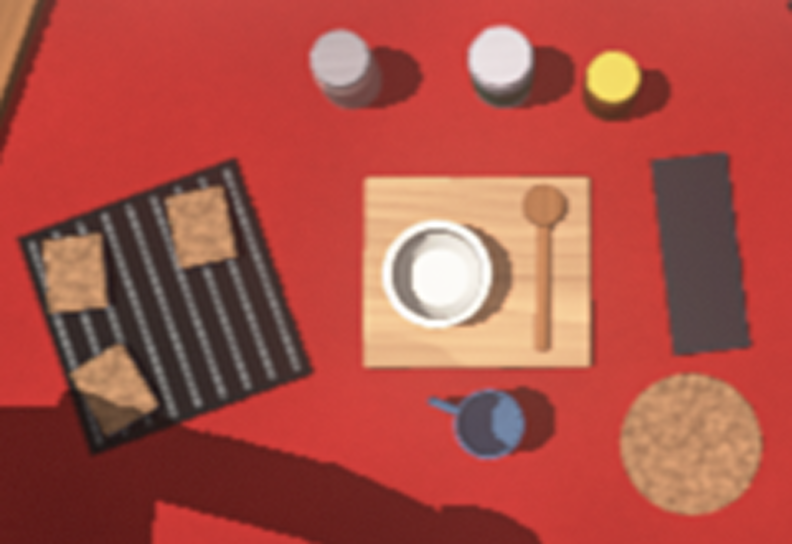

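View pics/c2.png

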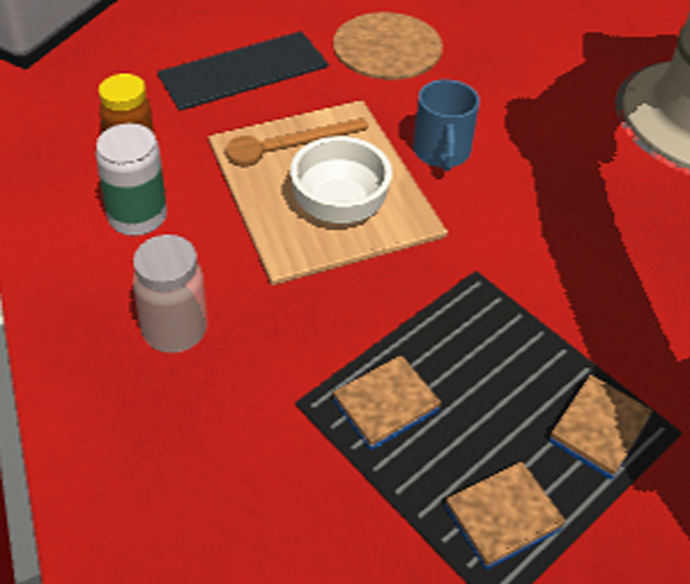

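The top crop shows three cork-up coasters, at about (122,192), (161,179) and (134,228) px. The bowl is at (233,193), and the spoon runs from its head at (265,172) to its tail at (264,216). The slate is at (312,187), the cork mat at (309,244), the mug at (248,238), and the jars sit along row ~130. The side crop agrees with this.

```bash
python3 - <<'E'
from h import *
im=cv2.imread("pics/top0.png"); hsv=cv2.cvtColor(im,cv2.COLOR_BGR2HSV); h,s,v=cv2.split(hsv)
r=lambda L,z:np.round(ray("top",np.array([(100+a/3.3-.35,110+b/3.3-.35) for a,b in L]),z)[:,:2]).tolist()
m=np.zeros_like(h,bool); m[150:250,103:198]=1
print("coasters"); [print(q) for q in rect("top",m&(h>5)&(h<20)&(s>85)&(v>60),23)]
sd=cv2.imread("pics/side0.png"); S=cv2.split(cv2.cvtColor(sd,cv2.COLOR_BGR2HSV)); m2=np.zeros_like(h,bool); m2[245:384,255:430]=1
print("side"); [print(q) for q in rect("side",m2&(S[0]>5)&(S[0]<20)&(S[1]>85)&(S[2]>50),23)]
print("coaster3 corners",r([(118,345),(160,409),(108,434),(70,382)],23))
print("board",r([(364,178),(590,178),(592,366),(364,367)],12))
print("bowl rim", [q for q in rect("top",(s<25)&(v>170)&(np.add.outer((np.arange(384)-193)**2,(np.arange(512)-233)**2)<500),67)])
print("bowl c",r([(438,273)],67))
print("spoon head, neck,tail",r([(545,206),(543,228),(542,350)],24))
print("slate",r([(652,160),(727,153),(750,346),(675,355)],8))
print("cork",r([(691,444)],6), r([(620,444),(762,444),(691,373),(691,515)],6))
print("mat",r([(20,238),(236,159),(312,371),(94,453)],5))
print("jar",r([(340,58)],115),"tin",r([(501,57)],120),"honey",r([(614,77)],100),"mug",r([(489,424)],85),"mughandle",r([(432,402)],60))
E
```

```text
coasters
(array([408.7, 366.8]), array([90.5, 72.8]), 32.7, array([409., 367.]))
(array([541. , 416.7]), array([89.7, 73.9]), 5.9, array([541., 416.]))
(array([595.8, 272.9]), array([91.9, 73.1]), 13.6, array([596., 272.]))
side
(array([543.4, 413.9]), array([86.7, 67.3]), 7.4, array([545., 415.]))
(array([412.1, 364.3]), array([89.2, 66.8]), 32.3, array([413., 365.]))
(array([598.2, 271.6]), array([86.9, 69.1]), 12.5, array([599., 272.]))
(array([609.4,  97.2]), array([20., 62.]), 71.1, array([611.,  92.]))
coaster3 corners [[458.0, 363.0], [386.0, 313.0], [357.0, 371.0], [416.0, 417.0]]
board [[655.0, 87.0], [657.0, -175.0], [440.0, -178.0], [436.0, 83.0]]
bowl rim [(array([538.8,  -3.2]), array([115.3, 117.2]), 45.7, array([539.,  -3.]))]
bowl c [[540.0, -4.0]]
spoon head, neck,tail [[623.0, -123.0], [597.0, -121.0], [457.0, -121.0]]
slate [[680.0, -247.0], [689.0, -334.0], [465.0, -359.0], [454.0, -273.0]]
cork [[352.0, -292.0]] [[351.0, -211.0], [353.0, -373.0], [433.0, -292.0], [272.0, -292.0]]
mat [[582.0, 487.0], [677.0, 238.0], [431.0, 144.0], [335.0, 391.0]]
jar [[772.0, 105.0]] tin [[774.0, -73.0]] honey [[757.0, -198.0]] mug [[373.0, -63.0]] mughandle [[397.0, 1.0]]
```

```bash
cat > p.py <<'E'
import json,os,sys,numpy as np
from scipy.spatial.transform import Rotation as Ro, Slerp
F="cmd.json"
def down(psi,tilt=0):  # psi: world direction of tool y (deg); tilt: turn about tool y (deg)
    c,s=np.cos(np.radians(psi)),np.sin(np.radians(psi))
    return Ro.from_matrix(np.c_[[-s,c,0],[c,s,0],[0,0,-1]])*Ro.from_rotvec([0,tilt,0],degrees=True)
def load():
    if os.path.exists(F):
        d=json.load(open(F)); return np.array(d[0]),Ro.from_quat(d[1])
    return np.array([315.875,652.569,243.618]),down(64.18)
def save(p,R): json.dump([list(p),list(R.as_quat())],open(F,"w"))
def sync():
    from bench import robot
    o=robot.observe(); q=o["tcp_rot"]; save(o["ee_pos"],Ro.from_quat([q[1],q[2],q[3],q[0]]))
def plan(*wps,step=230,deg=40):
    """wps: (pos,Rot) of TCP, or a string to print (e.g. gripper note)"""
    p,R=load()
    for w in wps:
        if isinstance(w,str): print("  ##",w); continue
        P,Q=np.array(w[0],float),w[1]; st=w[2] if len(w)>2 else step
        n=max(1,int(np.ceil(max(np.linalg.norm(P-p)/st,np.degrees((R.inv()*Q).magnitude())/deg))))
        S=Slerp([0,1],Ro.concatenate([R,Q])); p0=p.copy()
        for k in range(1,n+1):
            tp,tR=p0+(P-p0)*k/n,S(k/n)
            tr=np.round(R.inv().apply(tp-p)/400,3)+0; tw=np.round((R.inv()*tR).as_rotvec()/2/np.pi,3)+0
            print(tr.tolist(),tw.tolist()," ->",np.round(tp).astype(int).tolist())
            p=p+R.apply(tr*400); R=R*Ro.from_rotvec(tw*2*np.pi)
    save(p,R)
def chk():
    from bench import robot
    o=robot.observe(); p,R=load(); q=o["tcp_rot"]
    print("t",round(o["time"],2),"pos",np.round(o["ee_pos"],1),"err",np.round(o["ee_pos"]-p,1),"rot err",round(np.degrees((R.inv()*Ro.from_quat([q[1],q[2],q[3],q[0]])).magnitude()),2),"j",np.round(o["joints"],2),"F",np.round(o["ft_force"],1),"w",round(o["grip_width"],1),"g",round(o["gripper_force"],1))
E
python3 - <<'E'
from p import *
plan(([560,-3,330],down(0)))
E
```

```text
[-0.316, -0.302, -0.054] [0.0, 0.0, 0.045]  -> [377, 489, 265]
[-0.388, -0.203, -0.054] [0.0, 0.0, 0.044]  -> [438, 325, 287]
[-0.428, -0.089, -0.054] [0.0, 0.0, 0.045]  -> [499, 161, 308]
[-0.435, 0.034, -0.054] [0.0, 0.0, 0.044]  -> [560, -3, 330]
```

Request:
arm_command(increments=[{"travel":[-0.316,-0.302,-0.054],"twist":[0,0,0.045]},{"travel":[-0.316,-0.302,-0.054],"twist":[0,0,0.045]},{"travel":[-0.316,-0.302,-0.054],"twist":[0,0,0.045]},{"travel":[-0.316,-0.302,-0.054],"twist":[0,0,0.045]},{"travel":[-0.316,-0.302,-0.054],"twist":[0,0,0.045]}], hand=1)

```text
time: 0.6
ee_pos: [379.5, 484.4, 266.0]
tcp_rot: [0.001, 0.361, 0.932, -0.0]
ft_force: [0.2, 0.3, 0.8]
grip_width: 92.9
gripper_force: 0.0
```

Request:
arm_command(increments=[{"travel":[-0.388,-0.203,-0.054],"twist":[0,0,0.044]},{"travel":[-0.388,-0.203,-0.054],"twist":[0,0,0.044]},{"travel":[-0.388,-0.203,-0.054],"twist":[0,0,0.044]},{"travel":[-0.388,-0.203,-0.054],"twist":[0,0,0.044]},{"travel":[-0.388,-0.203,-0.054],"twist":[0,0,0.044]}])

```text
time: 1.1
ee_pos: [439.5, 321.3, 287.4]
tcp_rot: [0.001, 0.486, 0.874, -0.0]
ft_force: [-0.6, 1.0, 0.4]
grip_width: 92.9
gripper_force: 0.0
```

Request:
arm_command(increments=[{"travel":[-0.428,-0.089,-0.054],"twist":[0,0,0.045]},{"travel":[-0.428,-0.089,-0.054],"twist":[0,0,0.045]},{"travel":[-0.428,-0.089,-0.054],"twist":[0,0,0.045]},{"travel":[-0.428,-0.089,-0.054],"twist":[0,0,0.045]},{"travel":[-0.428,-0.089,-0.054],"twist":[0,0,0.045]}])

```text
time: 1.6
ee_pos: [500.3, 158.3, 308.8]
tcp_rot: [0.001, 0.604, 0.797, 0.0]
ft_force: [-0.4, -0.5, -0.1]
grip_width: 92.9
gripper_force: 0.0
```

Request:
arm_command(increments=[{"travel":[-0.435,0.034,-0.054],"twist":[0,0,0.044]},{"travel":[-0.435,0.034,-0.054],"twist":[0,0,0.044]},{"travel":[-0.435,0.034,-0.054],"twist":[0,0,0.044]},{"travel":[-0.435,0.034,-0.054],"twist":[0,0,0.044]},{"travel":[-0.435,0.034,-0.054],"twist":[0,0,0.044]}])

```text
time: 2.1
ee_pos: [561.2, -4.6, 330.1]
tcp_rot: [0.001, 0.708, 0.707, -0.0]
ft_force: [-0.3, 1.4, -0.2]
grip_width: 92.9
gripper_force: 0.0
```

```bash
python3 - <<'E'
from p import *
chk()
g=[547+56+0,-3,0]
plan(([560,-3,330],down(0,40)),([560,-3,330],down(0,80)),([560,-3,330],down(0,80)))
E
```

```text
t 2.1 pos [561.2  -4.6 330.1] err [ 1.4 -1.7  0.1] rot err 0.2 j [-0.4   0.32  0.42  1.9  -0.16  0.95  0.08] F [-0.3  1.4 -0.2] w 92.9 g 0.0
[0.0, 0.0, 0.0] [0.0, 0.056, 0.0]  -> [560, -3, 330]
[0.0, 0.001, 0.0] [0.0, 0.055, 0.0]  -> [560, -3, 330]
[0.0, 0.0, 0.0] [0.0, 0.056, 0.0]  -> [560, -3, 330]
[0.0, 0.0, 0.0] [0.0, 0.055, 0.0]  -> [560, -3, 330]
[0.0, 0.0, 0.0] [0.0, 0.0, 0.0]  -> [560, -3, 330]
```

Request:
arm_command(increments=[{"travel":[0,0,0],"twist":[0,0.111,0]},{"travel":[0,0,0],"twist":[0,0.111,0]},{"travel":[0,0,0],"twist":[0,0.111,0]},{"travel":[0,0,0],"twist":[0,0.111,0]},{"travel":[0,0,0],"twist":[0,0.111,0]}])

```text
time: 2.6
ee_pos: [560.2, -1.4, 329.8]
tcp_rot: [-0.244, 0.663, 0.664, 0.243]
ft_force: [-0.2, 0.5, -0.6]
grip_width: 93.1
gripper_force: 0.0
```

Request:
arm_command(increments=[{"travel":[0,0,0],"twist":[0,0.111,0]},{"travel":[0,0,0],"twist":[0,0.111,0]},{"travel":[0,0,0],"twist":[0,0.111,0]},{"travel":[0,0,0],"twist":[0,0.111,0]},{"travel":[0,0,0],"twist":[0,0.111,0]}])

```text
time: 3.1
ee_pos: [560.0, -0.3, 330.0]
tcp_rot: [-0.458, 0.539, 0.542, 0.454]
ft_force: [1.2, 0.5, -2.8]
grip_width: 93.0
gripper_force: 0.0
```

```bash
python3 - <<'E'
from p import *
save(np.array([559.8,-2.9,330]),down(0,80))
chk()
E
```

```text
t 3.1 pos [ 5.6e+02 -3.0e-01  3.3e+02] err [0.2 2.6 0. ] rot err 0.44 j [ 0.63  0.74 -0.33  1.9  -1.04  1.45  1.  ] F [ 1.2  0.5 -2.8] w 93.0 g 0.0
```

Request:
arm_command(increments=[{"travel":[0,0,0],"twist":[0,-0.111,0]},{"travel":[0,0,0],"twist":[0,-0.111,0]},{"travel":[0,0,0],"twist":[0,-0.111,0]},{"travel":[0,0,0],"twist":[0,-0.111,0]},{"travel":[0,0,0],"twist":[0,-0.111,0]}])

```text
time: 3.6
ee_pos: [560.4, 0.6, 331.2]
tcp_rot: [-0.24, 0.663, 0.667, 0.24]
ft_force: [-0.2, 0.2, -0.3]
grip_width: 93.1
gripper_force: 0.0
```

Request:
arm_command(increments=[{"travel":[0,0,0],"twist":[0,-0.111,0]},{"travel":[0,0,0],"twist":[0,-0.111,0]},{"travel":[0,0,0],"twist":[0,-0.111,0]},{"travel":[0,0,0],"twist":[0,-0.111,0]},{"travel":[0,0,0],"twist":[0,-0.111,0]}])

```text
time: 4.1
ee_pos: [560.3, 2.1, 330.7]
tcp_rot: [0.002, 0.704, 0.71, -0.0]
ft_force: [-0.2, -0.4, -0.7]
grip_width: 93.0
gripper_force: 0.0
```

Request:
arm_command(increments=[{"travel":[0,0,0],"twist":[0,-0.111,0]},{"travel":[0,0,0],"twist":[0,-0.111,0]},{"travel":[0,0,0],"twist":[0,-0.111,0]},{"travel":[0,0,0],"twist":[0,-0.111,0]},{"travel":[0,0,0],"twist":[0,-0.111,0]}])

```text
time: 4.6
ee_pos: [560.0, 2.8, 329.0]
tcp_rot: [0.244, 0.661, 0.667, -0.242]
ft_force: [0.1, 0.6, -0.9]
grip_width: 93.0
gripper_force: 0.0
```

Request:
arm_command(increments=[{"travel":[0,0,0],"twist":[0,-0.111,0]},{"travel":[0,0,0],"twist":[0,-0.111,0]},{"travel":[0,0,0],"twist":[0,-0.111,0]},{"travel":[0,0,0],"twist":[0,-0.111,0]},{"travel":[0,0,0],"twist":[0,-0.111,0]}])

```text
time: 5.1
ee_pos: [559.9, 2.0, 327.6]
tcp_rot: [0.457, 0.538, 0.544, -0.454]
ft_force: [0.2, -1.4, -0.3]
grip_width: 93.1
gripper_force: 0.0
```

```bash
python3 - <<'E'
from p import *
save(np.array([559.8,-2.9,330]),down(0,-80))
chk()
E
```

```text
t 5.1 pos [559.9   2.  327.6] err [ 0.1  4.9 -2.4] rot err 0.6 j [-0.83  0.75  0.36  1.95  0.89  1.48 -1.04] F [ 0.2 -1.4 -0.3] w 93.1 g 0.0
```

Request:
arm_command(increments=[{"travel":[0,0,0],"twist":[0,0.111,0]},{"travel":[0,0,0],"twist":[0,0.111,0]},{"travel":[0,0,0],"twist":[0,0.111,0]},{"travel":[0,0,0],"twist":[0,0.111,0]},{"travel":[0,0,0],"twist":[0,0.111,0]}], hand=0.5)

```text
time: 5.6
ee_pos: [560.2, 0.2, 330.6]
tcp_rot: [0.241, 0.664, 0.667, -0.237]
ft_force: [-0.2, -1.2, 0.4]
grip_width: 57.2
gripper_force: 0.0
```

Request:
arm_command(increments=[{"travel":[0,0,0],"twist":[0,0.111,0]},{"travel":[0,0,0],"twist":[0,0.111,0]},{"travel":[0,0,0],"twist":[0,0.111,0]},{"travel":[0,0,0],"twist":[0,0.111,0]},{"travel":[0,0,0],"twist":[0,0.111,0]}])

```text
time: 6.1
ee_pos: [560.2, -0.8, 330.8]
tcp_rot: [-0.001, 0.706, 0.708, 0.003]
ft_force: [-0.7, 0.5, -0.2]
grip_width: 46.5
gripper_force: 0.0
```

Request:
arm_command(increments=[{"travel":[0,0,0],"twist":[0,0,0]},{"travel":[0,0,0],"twist":[0,0,0]}])

```text
time: 6.3
ee_pos: [559.5, -1.3, 329.6]
tcp_rot: [0.0, 0.706, 0.708, -0.001]
ft_force: [-0.0, 1.6, -0.2]
grip_width: 46.4
gripper_force: 0.0
```

```bash
sed -i 's/deg=40)/deg=40.5)/' p.py; python3 - <<'E'
from p import *
save(np.array([559.8,-2.9,330]),down(0))
chk()
sync()
D=down(0)
plan("go",([595,-3,150],D),([595,-3,70],D),"close f15, 5 rows",([595,-3,170],D))
E
```

```text
t 6.3 pos [559.5  -1.3 329.6] err [-0.3  1.6 -0.4] rot err 0.21 j [-0.14  0.31  0.05  1.88 -0.02  0.95 -0.08] F [-0.   1.6 -0.2] w 46.4 g 0.0
  ## go
[-0.004, 0.089, 0.449] [0.0, 0.0, 0.0]  -> [595, -3, 150]
[0.001, 0.0, 0.2] [0.0, 0.0, 0.0]  -> [595, -3, 70]
  ## close f15, 5 rows
[-0.001, 0.0, -0.25] [0.0, 0.0, 0.0]  -> [595, -3, 170]
```

Request:
arm_command(increments=[{"travel":[-0.004,0.089,0.449],"twist":[0,0,0]},{"travel":[-0.004,0.089,0.449],"twist":[0,0,0]},{"travel":[-0.004,0.089,0.449],"twist":[0,0,0]},{"travel":[-0.004,0.089,0.449],"twist":[0,0,0]},{"travel":[-0.004,0.089,0.449],"twist":[0,0,0]}])

```text
time: 6.8
ee_pos: [593.3, -0.9, 145.5]
tcp_rot: [-0.003, 0.705, 0.71, -0.003]
ft_force: [-0.8, -0.2, 0.8]
grip_width: 46.7
gripper_force: 0.0
```

Request:
arm_command(increments=[{"travel":[0.001,0,0.05],"twist":[0,0,0]},{"travel":[0.001,0,0.1],"twist":[0,0,0]},{"travel":[0.001,0,0.15],"twist":[0,0,0]},{"travel":[0.001,0,0.2],"twist":[0,0,0]},{"travel":[0.001,0,0.2],"twist":[0,0,0]}])

```text
time: 7.3
ee_pos: [594.6, -1.7, 69.9]
tcp_rot: [-0.001, 0.705, 0.709, -0.001]
ft_force: [-0.2, 0.1, 0.0]
grip_width: 46.4
gripper_force: 0.0
```

Request:
arm_command(increments=[{"travel":[0,0,0],"twist":[0,0,0]},{"travel":[0,0,0],"twist":[0,0,0]},{"travel":[0,0,0],"twist":[0,0,0]},{"travel":[0,0,0],"twist":[0,0,0]},{"travel":[0,0,0],"twist":[0,0,0]}], hand=0, force=30)

```text
time: 7.8
ee_pos: [595.5, -4.1, 71.0]
tcp_rot: [0.0, 0.707, 0.708, 0.0]
ft_force: [-1.2, 0.1, 0.5]
grip_width: 10.8
gripper_force: 1.2
```

Request:
arm_command(increments=[{"travel":[0,0,0],"twist":[0,0,0]},{"travel":[0,0,-0.06],"twist":[0,0,0]},{"travel":[0,0,-0.12],"twist":[0,0,0]},{"travel":[-0.001,0,-0.2],"twist":[0,0,0]},{"travel":[-0.001,0,-0.25],"twist":[0,0,0]}])

```text
time: 8.3
ee_pos: [595.5, -4.7, 172.1]
tcp_rot: [0.0, 0.707, 0.708, 0.0]
ft_force: [0.3, 0.4, -1.9]
grip_width: 7.8
gripper_force: 30.0
```

```bash
python3 - <<'E'
from p import *
from h import *
chk(); cv2.imwrite("pics/s1.png",robot.camera("side")[80:330,100:450])
D=down(0)
g=[352+57,-292]
plan((g+[170],D),(g+[64+3],D,60),"open .5",(g+[200],D))
E
```

```text
t 8.3 pos [595.5  -4.7 172.1] err [ 0.6 -1.7  2.2] rot err 0.19 j [-0.11  0.53  0.04  1.97 -0.03  0.64 -0.05] F [ 0.3  0.4 -1.9] w 7.8 g 30.0
[-0.36, -0.234, 0.001] [0.0, 0.0, 0.0]  -> [502, -148, 170]
[-0.361, -0.233, 0.001] [0.0, 0.0, 0.0]  -> [409, -292, 170]
[0.0, 0.0, 0.129] [0.0, 0.0, 0.0]  -> [409, -292, 118]
[0.0, 0.0, 0.128] [0.0, 0.0, 0.0]  -> [409, -292, 67]
  ## open .5
[0.0, 0.0, -0.332] [0.0, 0.0, 0.0]  -> [409, -292, 200]
```

View pics/s1.png

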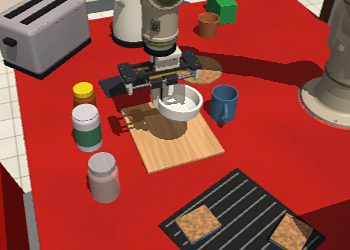

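The bowl is gripped and lifted, at crop (180,102), and the mug is clear. Carrying it to the cork mat.

Request:
arm_command(increments=[{"travel":[-0.09,-0.058,0],"twist":[0,0,0]},{"travel":[-0.18,-0.117,0],"twist":[0,0,0]},{"travel":[-0.27,-0.175,0],"twist":[0,0,0]},{"travel":[-0.36,-0.234,0.001],"twist":[0,0,0]},{"travel":[-0.36,-0.234,0.001],"twist":[0,0,0]}])

```text
time: 8.85
ee_pos: [497.5, -154.0, 169.4]
tcp_rot: [-0.001, 0.709, 0.705, -0.002]
ft_force: [0.8, 1.0, -1.6]
grip_width: 7.4
gripper_force: 30.0
```

Request:
arm_command(increments=[{"travel":[-0.09,-0.058,0],"twist":[0,0,0]},{"travel":[-0.18,-0.117,0],"twist":[0,0,0]},{"travel":[-0.27,-0.175,0],"twist":[0,0,0]},{"travel":[-0.361,-0.233,0.001],"twist":[0,0,0]},{"travel":[-0.361,-0.233,0.001],"twist":[0,0,0]}])

```text
time: 9.35
ee_pos: [405.0, -298.0, 169.2]
tcp_rot: [-0.0, 0.71, 0.705, -0.001]
ft_force: [0.3, 1.2, -2.1]
grip_width: 7.3
gripper_force: 30.0
```

Request:
arm_command(increments=[{"travel":[0,0,0.04],"twist":[0,0,0]},{"travel":[0,0,0.07],"twist":[0,0,0]},{"travel":[0,0,0.1],"twist":[0,0,0]},{"travel":[0,0,0.129],"twist":[0,0,0]},{"travel":[0,0,0.129],"twist":[0,0,0]}])

```text
time: 9.85
ee_pos: [408.6, -292.3, 116.3]
tcp_rot: [-0.001, 0.706, 0.708, -0.0]
ft_force: [0.2, -0.5, -1.5]
grip_width: 7.8
gripper_force: 30.0
```

Request:
arm_command(increments=[{"travel":[0,0,0.04],"twist":[0,0,0]},{"travel":[0,0,0.08],"twist":[0,0,0]},{"travel":[0,0,0.11],"twist":[0,0,0]},{"travel":[0,0,0.128],"twist":[0,0,0]},{"travel":[0,0,0.128],"twist":[0,0,0]}])

```text
time: 10.35
ee_pos: [411.2, -293.6, 66.9]
tcp_rot: [0.002, 0.706, 0.708, 0.001]
ft_force: [3.3, -0.2, 8.1]
grip_width: 9.2
gripper_force: 30.5
```

```bash
python3 - <<'E'
from p import *
chk()
# spoon: balance 570,-121.5, handle along x -> tool y along world y (psi=-90 or 90)
D=down(-90)
plan("from 200",([490,-200,200],down(-45)),([572,-121.5,120],D),([572,-121.5,38],D),"close",([572,-121.5,120],D))
E
```

```text
t 10.35 pos [ 411.2 -293.6   66.9] err [   2.1   -1.7 -132.9] rot err 0.24 j [ 0.51  0.63 -0.    2.24  0.01  0.27  0.5 ] F [ 3.3 -0.2  8.1] w 9.2 g 30.5
  ## from 200
[0.115, 0.101, -0.001] [0.0, 0.0, 0.063]  -> [450, -246, 200]
[0.145, 0.05, 0.0] [0.0, 0.0, 0.062]  -> [490, -200, 200]
[0.142, 0.004, 0.1] [0.0, 0.0, 0.063]  -> [531, -161, 160]
[0.132, -0.052, 0.099] [0.0, 0.0, 0.062]  -> [572, -122, 120]
[0.0, 0.0, 0.205] [0.0, 0.0, 0.0]  -> [572, -122, 38]
  ## close
[0.0, 0.0, -0.205] [0.0, 0.0, 0.0]  -> [572, -122, 120]
```

Request:
arm_command(increments=[{"travel":[0,0,0],"twist":[0,0,0]},{"travel":[0,0,0],"twist":[0,0,0]},{"travel":[0,0,0],"twist":[0,0,0]},{"travel":[0,0,0],"twist":[0,0,0]},{"travel":[0,0,0],"twist":[0,0,0]}], hand=0.5)

```text
time: 10.85
ee_pos: [408.8, -293.2, 66.9]
tcp_rot: [-0.0, 0.707, 0.708, -0.0]
ft_force: [0.7, -0.6, -0.3]
grip_width: 43.6
gripper_force: 0.0
```

Request:
arm_command(increments=[{"travel":[0,0,-0.05],"twist":[0,0,0]},{"travel":[0,0,-0.12],"twist":[0,0,0]},{"travel":[0,0,-0.22],"twist":[0,0,0]},{"travel":[0,0,-0.332],"twist":[0,0,0]},{"travel":[0,0,-0.332],"twist":[0,0,0]}])

```text
time: 11.35
ee_pos: [410.6, -294.5, 204.5]
tcp_rot: [0.004, 0.707, 0.707, 0.001]
ft_force: [0.2, -0.6, -1.2]
grip_width: 46.4
gripper_force: 0.0
```

Request:
arm_command(increments=[{"travel":[0.115,0.101,0],"twist":[0,0,0.063]},{"travel":[0.115,0.101,0],"twist":[0,0,0.063]},{"travel":[0.115,0.101,0],"twist":[0,0,0.063]}])

```text
time: 11.65
ee_pos: [450.6, -245.2, 199.2]
tcp_rot: [-0.0, 0.833, 0.554, 0.0]
ft_force: [0.1, -0.3, -0.4]
grip_width: 46.4
gripper_force: 0.0
```

Request:
arm_command(increments=[{"travel":[0.145,0.05,0],"twist":[0,0,0.062]},{"travel":[0.145,0.05,0],"twist":[0,0,0.062]},{"travel":[0.145,0.05,0],"twist":[0,0,0.062]}])

```text
time: 11.95
ee_pos: [491.4, -199.0, 198.8]
tcp_rot: [-0.0, 0.924, 0.383, -0.0]
ft_force: [-0.5, -0.5, 0.2]
grip_width: 46.2
gripper_force: 0.0
```

Request:
arm_command(increments=[{"travel":[0.142,0.004,0.1],"twist":[0,0,0.063]},{"travel":[0.142,0.004,0.1],"twist":[0,0,0.063]},{"travel":[0.142,0.004,0.1],"twist":[0,0,0.063]}])

```text
time: 12.25
ee_pos: [532.1, -159.4, 157.1]
tcp_rot: [-0.001, 0.981, 0.193, -0.001]
ft_force: [-0.0, -0.4, -0.3]
grip_width: 46.1
gripper_force: 0.0
```

Request:
arm_command(increments=[{"travel":[0.132,-0.052,0.099],"twist":[0,0,0.062]},{"travel":[0.132,-0.052,0.099],"twist":[0,0,0.062]},{"travel":[0.132,-0.052,0.099],"twist":[0,0,0.062]},{"travel":[0.132,-0.052,0.099],"twist":[0,0,0.062]},{"travel":[0.132,-0.052,0.099],"twist":[0,0,0.062]}])

```text
time: 12.75
ee_pos: [571.6, -123.0, 119.7]
tcp_rot: [0.0, 1.0, 0.002, -0.0]
ft_force: [0.2, 0.2, 0.5]
grip_width: 46.5
gripper_force: 0.0
```

```bash
python3 - <<'E'
from p import *
from h import *
save([571.8,-121.5,120],down(-90)); chk()
s=robot.camera("side"); t=robot.camera("top")
cv2.imwrite("pics/s2.png",np.hstack([cv2.resize(s[60:260,180:380],(400,400)),cv2.resize(t[110:270,190:350],(400,400))]))
E
```

```text
t 12.75 pos [ 571.6 -123.   119.7] err [-0.2 -1.5 -0.3] rot err 0.25 j [-0.15  0.63  0.4   2.05 -0.46  0.55 -0.99] F [0.2 0.2 0.5] w 46.5 g 0.0
```

View pics/s2.png

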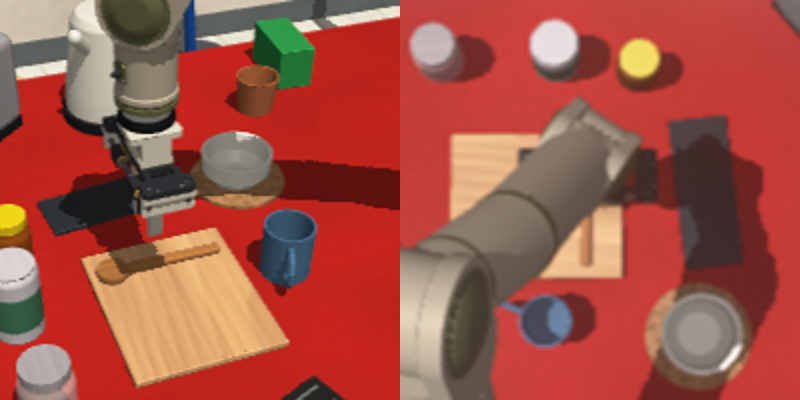

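The bowl stands on the cork mat (top inset (700,335)). The gripper is above the spoon handle, and the spoon has not moved.

Request:
arm_command(increments=[{"travel":[0,0,0.06],"twist":[0,0,0]},{"travel":[0,0,0.12],"twist":[0,0,0]},{"travel":[0,0,0.17],"twist":[0,0,0]},{"travel":[0,0,0.2],"twist":[0,0,0]},{"travel":[0,0,0.2],"twist":[0,0,0]}])

```text
time: 13.35
ee_pos: [571.4, -123.2, 39.1]
tcp_rot: [-0.0, 1.0, 0.001, -0.001]
ft_force: [-0.3, -0.1, 0.1]
grip_width: 46.3
gripper_force: 0.0
```

Request:
arm_command(increments=[{"travel":[0,0,0],"twist":[0,0,0]},{"travel":[0,0,0],"twist":[0,0,0]},{"travel":[0,0,0],"twist":[0,0,0]},{"travel":[0,0,0],"twist":[0,0,0]},{"travel":[0,0,0],"twist":[0,0,0]}], hand=0, force=25)

```text
time: 13.85
ee_pos: [572.4, -122.7, 40.6]
tcp_rot: [0.0, 1.0, 0.001, 0.0]
ft_force: [-0.9, 0.8, 4.4]
grip_width: 15.5
gripper_force: 25.0
```

Request:
arm_command(increments=[{"travel":[0,0,-0.05],"twist":[0,0,0]},{"travel":[0,0,-0.1],"twist":[0,0,0]},{"travel":[0,0,-0.15],"twist":[0,0,0]},{"travel":[0,0,-0.2],"twist":[0,0,0]},{"travel":[0,0,-0.2],"twist":[0,0,0]}])

```text
time: 14.35
ee_pos: [573.2, -123.0, 122.2]
tcp_rot: [0.0, 1.0, 0.001, 0.002]
ft_force: [-0.4, -0.5, -0.4]
grip_width: 15.9
gripper_force: 25.0
```

```bash
python3 - <<'E'
from p import *
chk()
D=down(-83.4); g=[591,-301]
plan((g+[110],D,100),(g+[38],D),"open .5 ",(g+[180],D),([547,60,260],down(0)))
E
```

```text
t 14.35 pos [ 573.2 -123.   122.2] err [ 1.4 -1.5  2.2] rot err 0.23 j [-0.16  0.63  0.41  2.04 -0.46  0.55 -0.99] F [-0.4 -0.5 -0.4] w 15.9 g 25.0
[0.024, 0.224, 0.012] [0.0, 0.0, -0.009]  -> [581, -211, 115]
[0.011, 0.226, 0.013] [0.0, 0.0, -0.009]  -> [591, -301, 110]
[0.0, 0.0, 0.18] [0.0, 0.0, 0.0]  -> [591, -301, 38]
  ## open .5 
[0.0, 0.0, -0.355] [0.0, 0.0, 0.0]  -> [591, -301, 180]
[-0.002, -0.303, -0.067] [0.0, 0.0, -0.077]  -> [576, -181, 207]
[0.139, -0.27, -0.066] [0.0, 0.0, -0.078]  -> [562, -60, 233]
[0.249, -0.172, -0.067] [0.0, 0.0, -0.077]  -> [547, 60, 260]
```

Request:
arm_command(increments=[{"travel":[0.006,0.056,0.003],"twist":[0,0,-0.002]},{"travel":[0.012,0.112,0.006],"twist":[0,0,-0.004]},{"travel":[0.018,0.168,0.009],"twist":[0,0,-0.007]},{"travel":[0.024,0.224,0.012],"twist":[0,0,-0.009]}])

```text
time: 14.75
ee_pos: [581.7, -212.9, 114.3]
tcp_rot: [-0.0, 1.0, 0.03, -0.0]
ft_force: [0.8, -0.5, -0.5]
grip_width: 15.5
gripper_force: 25.0
```

Request:
arm_command(increments=[{"travel":[0.003,0.056,0.003],"twist":[0,0,-0.002]},{"travel":[0.006,0.112,0.006],"twist":[0,0,-0.004]},{"travel":[0.009,0.168,0.009],"twist":[0,0,-0.007]},{"travel":[0.011,0.226,0.013],"twist":[0,0,-0.009]},{"travel":[0.011,0.226,0.013],"twist":[0,0,-0.009]}])

```text
time: 15.25
ee_pos: [590.7, -306.1, 109.1]
tcp_rot: [0.001, 0.998, 0.056, -0.0]
ft_force: [0.1, 0.6, -0.3]
grip_width: 15.3
gripper_force: 25.0
```

Request:
arm_command(increments=[{"travel":[0,0,0.05],"twist":[0,0,0]},{"travel":[0,0,0.1],"twist":[0,0,0]},{"travel":[0,0,0.14],"twist":[0,0,0]},{"travel":[0,0,0.18],"twist":[0,0,0]},{"travel":[0,0,0.18],"twist":[0,0,0]}])

```text
time: 15.75
ee_pos: [590.6, -301.5, 35.7]
tcp_rot: [-0.001, 0.998, 0.057, -0.001]
ft_force: [-0.5, 0.8, -0.3]
grip_width: 15.7
gripper_force: 25.0
```

Request:
arm_command(increments=[{"travel":[0,0,0],"twist":[0,0,0]},{"travel":[0,0,0],"twist":[0,0,0]},{"travel":[0,0,0],"twist":[0,0,0]},{"travel":[0,0,0],"twist":[0,0,0]},{"travel":[0,0,0],"twist":[0,0,0]}], hand=0.5)

```text
time: 16.25
ee_pos: [591.8, -302.4, 38.5]
tcp_rot: [0.0, 0.998, 0.057, 0.0]
ft_force: [-0.0, 0.4, -1.1]
grip_width: 45.8
gripper_force: 0.0
```

Request:
arm_command(increments=[{"travel":[0,0,-0.07],"twist":[0,0,0]},{"travel":[0,0,-0.17],"twist":[0,0,0]},{"travel":[0,0,-0.27],"twist":[0,0,0]},{"travel":[0,0,-0.355],"twist":[0,0,0]},{"travel":[0,0,-0.355],"twist":[0,0,0]}])

```text
time: 16.75
ee_pos: [593.4, -303.8, 185.2]
tcp_rot: [0.002, 0.998, 0.057, 0.003]
ft_force: [0.6, -0.0, -0.1]
grip_width: 46.6
gripper_force: 0.0
```

Request:
arm_command(increments=[{"travel":[-0.002,-0.303,-0.067],"twist":[0,0,-0.077]},{"travel":[-0.002,-0.303,-0.067],"twist":[0,0,-0.077]},{"travel":[-0.002,-0.303,-0.067],"twist":[0,0,-0.077]},{"travel":[-0.002,-0.303,-0.067],"twist":[0,0,-0.077]}])

```text
time: 17.15
ee_pos: [577.0, -177.6, 207.2]
tcp_rot: [-0.001, 0.954, 0.3, 0.001]
ft_force: [-0.5, -0.1, -0.1]
grip_width: 46.6
gripper_force: 0.0
```

Request:
arm_command(increments=[{"travel":[0.139,-0.27,-0.066],"twist":[0,0,-0.078]},{"travel":[0.139,-0.27,-0.066],"twist":[0,0,-0.078]},{"travel":[0.139,-0.27,-0.066],"twist":[0,0,-0.078]},{"travel":[0.139,-0.27,-0.066],"twist":[0,0,-0.078]}], hand=1)

```text
time: 17.55
ee_pos: [562.1, -58.1, 233.5]
tcp_rot: [-0.001, 0.853, 0.521, 0.001]
ft_force: [0.3, -0.6, 0.5]
grip_width: 73.9
gripper_force: 0.0
```

Request:
arm_command(increments=[{"travel":[0.249,-0.172,-0.067],"twist":[0,0,-0.077]},{"travel":[0.249,-0.172,-0.067],"twist":[0,0,-0.077]},{"travel":[0.249,-0.172,-0.067],"twist":[0,0,-0.077]},{"travel":[0.249,-0.172,-0.067],"twist":[0,0,-0.077]},{"travel":[0.249,-0.172,-0.067],"twist":[0,0,-0.077]}])

```text
time: 18.05
ee_pos: [547.3, 57.7, 259.7]
tcp_rot: [0.0, 0.707, 0.707, -0.0]
ft_force: [-0.2, -0.3, -1.3]
grip_width: 92.9
gripper_force: 0.0
```

```bash
python3 - <<'E'
from p import *
from h import *
chk()
s=robot.camera("side"); t=robot.camera("top"); cv2.imwrite("pics/full3t.png",t);cv2.imwrite("pics/full3s.png",s)
cv2.imwrite("pics/s3.png",np.hstack([cv2.resize(s[100:384,150:434],(400,400)),cv2.resize(t[100:260,190:350],(400,400))]))
S=cv2.split(cv2.cvtColor(s,cv2.COLOR_BGR2HSV)); m2=np.zeros((384,512),bool); m2[245:384,255:430]=1
[print(q) for q in rect("side",m2&(S[0]>5)&(S[0]<20)&(S[1]>85)&(S[2]>50),23)]
E
```

```text
t 18.05 pos [547.3  57.7 259.7] err [ 0.2 -2.3 -0.3] rot err 0.03 j [-0.23  0.37  0.04  1.99 -0.02  0.79 -0.19] F [-0.2 -0.3 -1.3] w 92.9 g 0.0
(array([543.4, 413.9]), array([86.7, 67.3]), 7.4, array([545., 415.]))
(array([412.3, 364.4]), array([88.9, 66.8]), 32.3, array([413., 365.]))
(array([598.2, 271.7]), array([86.6, 69.3]), 12.8, array([599., 272.]))
(array([609.4,  97.2]), array([20., 62.]), 71.1, array([611.,  92.]))
```

View pics/s3.png

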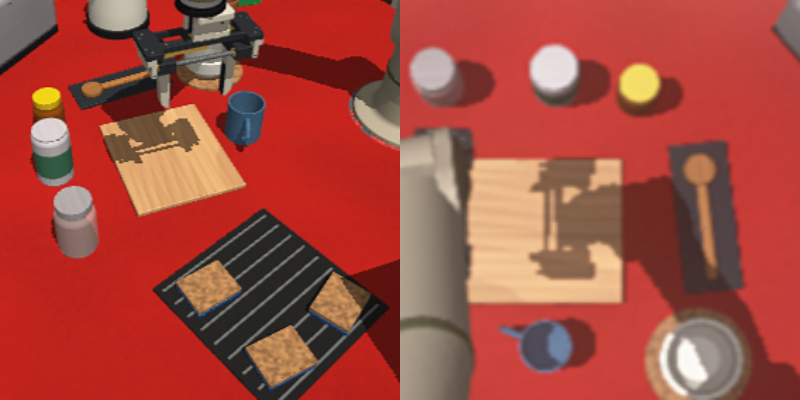

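The bowl is on the cork mat and the spoon is on the slate. The board is empty and the coasters haven't moved. Next is the tilted-grasp flip, starting with coaster 2.

```bash
cat > flip.py <<'E'
from p import *
Z0=14.0
def geom(cx,cy,th,psi,t0,off=25,d=3.5):
    """TCP grasp pose: contact point at coaster mid height, off mm towards -x_tool end; fingertips d beyond it"""
    R=down(psi,t0); xt=down(psi).apply([1,0,0])
    P=np.array([cx,cy,Z0])-off*xt-R.apply([0,0,25-d]); 
    A=np.c_[xt,down(psi).apply([0,1,0]),[0,0,-1]]      # coaster axes: long, short, glazed(down)
    return P,R,R.inv().apply(np.array([cx,cy,Z0])-P),R.as_matrix().T@A
def release(c_t,A_t,land,psi_f,tf,gap=1.5):
    R=down(psi_f,tf); c=R.apply(c_t); A=R.as_matrix()@A_t
    K=np.array([c+A@(np.array([a,0,b])*[42,33,9]) for a in(-1,1) for b in(-1,1)])
    k=K[K[:,2].argmin()]; xt=down(psi_f).apply([1,0,0])
    piv=np.array([land[0],land[1],12+gap])-42*xt
    print("lean",np.degrees(np.arccos(A[2,2])),"lowest",k.round(1))
    return piv-k,R
E
python3 - <<'E'
from flip import *
p,R=load(); save(p+[0,-1.7,0],R)
P,R,c,A=geom(597,272.3,13,103,42)
plan(([570,200,200],down(52,20)),(P+[0,0,110],R),(P,R,80),"close",(P+[0,0,190],R))
Pf,Rf=release(c,A,(612,-106),0,-78); print("grasp",P.round(),"release",Pf.round())
json.dump([list(c),A.tolist()],open("held.json","w"))
E
```

```text
[0.177, 0.029, 0.075] [0.013, 0.026, -0.071]  -> [559, 129, 230]
[0.133, 0.106, 0.095] [0.012, 0.025, -0.072]  -> [570, 200, 200]
[-0.027, 0.13, 0.07] [0.037, 0.029, -0.061]  -> [603, 241, 170]
[-0.086, 0.12, 0.03] [0.037, 0.029, -0.061]  -> [635, 281, 140]
[-0.092, 0.0, 0.102] [0.0, 0.0, 0.0]  -> [635, 281, 85]
[-0.093, 0.0, 0.102] [0.0, -0.001, 0.0]  -> [635, 281, 30]
  ## close
[0.317, -0.001, -0.354] [0.0, 0.0, 0.0]  -> [635, 281, 220]
lean 60.00000000000001 lowest [ -0.  -46.7 -67. ]
grasp [635. 281.  30.] release [ 612. -101.   80.]
```

Request:
arm_command(increments=[{"travel":[0.177,0.029,0.075],"twist":[0.013,0.026,-0.071]},{"travel":[0.177,0.029,0.075],"twist":[0.013,0.026,-0.071]},{"travel":[0.177,0.029,0.075],"twist":[0.013,0.026,-0.071]},{"travel":[0.177,0.029,0.075],"twist":[0.013,0.026,-0.071]},{"travel":[0.177,0.029,0.075],"twist":[0.013,0.026,-0.071]}], hand=1)

```text
time: 18.65
ee_pos: [559.4, 127.0, 229.0]
tcp_rot: [-0.086, 0.532, 0.842, 0.028]
ft_force: [-0.2, -0.5, 0.2]
grip_width: 93.3
gripper_force: 0.0
```

Request:
arm_command(increments=[{"travel":[0.133,0.106,0.095],"twist":[0.012,0.025,-0.072]},{"travel":[0.133,0.106,0.095],"twist":[0.012,0.025,-0.072]},{"travel":[0.133,0.106,0.095],"twist":[0.012,0.025,-0.072]},{"travel":[0.133,0.106,0.095],"twist":[0.012,0.025,-0.072]},{"travel":[0.133,0.106,0.095],"twist":[0.012,0.025,-0.072]}])

```text
time: 19.15
ee_pos: [570.3, 199.0, 199.5]
tcp_rot: [-0.162, 0.323, 0.931, 0.056]
ft_force: [-0.4, -0.4, -0.6]
grip_width: 93.0
gripper_force: 0.0
```

Request:
arm_command(increments=[{"travel":[-0.027,0.13,0.07],"twist":[0.037,0.029,-0.061]},{"travel":[-0.027,0.13,0.07],"twist":[0.037,0.029,-0.061]},{"travel":[-0.027,0.13,0.07],"twist":[0.037,0.029,-0.061]},{"travel":[-0.027,0.13,0.07],"twist":[0.037,0.029,-0.061]},{"travel":[-0.027,0.13,0.07],"twist":[0.037,0.029,-0.061]}])

```text
time: 19.65
ee_pos: [602.2, 241.3, 169.8]
tcp_rot: [-0.267, 0.112, 0.957, 0.007]
ft_force: [-0.7, 0.6, 0.7]
grip_width: 92.9
gripper_force: 0.0
```

Request:
arm_command(increments=[{"travel":[-0.086,0.12,0.03],"twist":[0.037,0.029,-0.061]},{"travel":[-0.086,0.12,0.03],"twist":[0.037,0.029,-0.061]},{"travel":[-0.086,0.12,0.03],"twist":[0.037,0.029,-0.061]},{"travel":[-0.086,0.12,0.03],"twist":[0.037,0.029,-0.061]},{"travel":[-0.086,0.12,0.03],"twist":[0.037,0.029,-0.061]}])

```text
time: 20.15
ee_pos: [634.8, 282.1, 140.3]
tcp_rot: [-0.357, -0.105, 0.927, -0.042]
ft_force: [0.1, 0.0, 0.9]
grip_width: 93.1
gripper_force: 0.0
```

Request:
arm_command(increments=[{"travel":[0,0,0],"twist":[0,0,0]},{"travel":[0,0,0],"twist":[0,0,0]}])

```text
time: 20.35
ee_pos: [635.7, 280.6, 141.5]
tcp_rot: [-0.356, -0.104, 0.928, -0.042]
ft_force: [0.1, -0.0, 1.0]
grip_width: 93.0
gripper_force: 0.0
```

```bash
python3 - <<'E'
from flip import *
P,R,c,A=geom(597,272.3,13,103,42)
sv=load(); save(P+[0,0,110],R); chk(); 
from h import *
cv2.imwrite("pics/s4.png",cv2.resize(robot.camera("side")[150:384,200:450],None,fx=2,fy=2))
E
```

```text
t 20.35 pos [635.7 280.6 141.5] err [ 0.4 -0.6  1.5] rot err 0.25 j [-0.22  1.04 -0.49  1.18  0.15  1.69  1.12] F [ 0.1 -0.   1. ] w 93.0 g 0.0
```

View pics/s4.png

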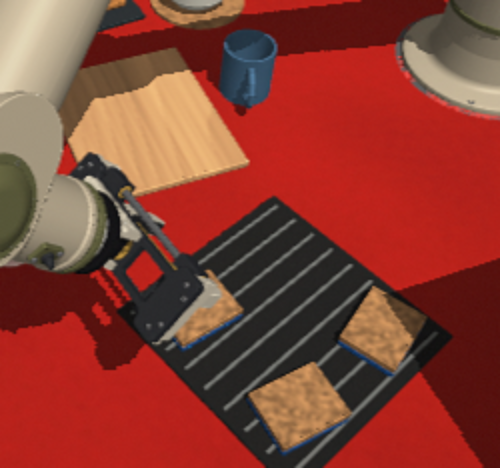

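Request:
arm_command(increments=[{"travel":[-0.025,0,0.027],"twist":[0,0,0]},{"travel":[-0.05,0,0.055],"twist":[0,0,0]},{"travel":[-0.075,0,0.083],"twist":[0,0,0]},{"travel":[-0.1,0,0.111],"twist":[0,0,0]},{"travel":[-0.1,0,0.111],"twist":[0,0,0]}])

```text
time: 20.9
ee_pos: [633.8, 280.9, 76.9]
tcp_rot: [-0.359, -0.106, 0.926, -0.043]
ft_force: [-0.2, -0.2, -0.7]
grip_width: 93.0
gripper_force: 0.0
```

Request:
arm_command(increments=[{"travel":[-0.025,0,0.027],"twist":[0,0,0]},{"travel":[-0.05,0,0.055],"twist":[0,0,0]},{"travel":[-0.07,0,0.078],"twist":[0,0,0]},{"travel":[-0.084,0,0.093],"twist":[0,0,0]},{"travel":[-0.084,0,0.093],"twist":[0,0,0]}])

```text
time: 21.4
ee_pos: [634.6, 281.2, 29.7]
tcp_rot: [-0.358, -0.106, 0.927, -0.042]
ft_force: [-0.2, 0.1, 1.4]
grip_width: 92.9
gripper_force: 0.8
```

Request:
arm_command(increments=[{"travel":[0,0,0],"twist":[0,0,0]},{"travel":[0,0,0],"twist":[0,0,0]}])

```text
time: 21.6
ee_pos: [635.1, 281.6, 30.1]
tcp_rot: [-0.357, -0.106, 0.927, -0.042]
ft_force: [-0.3, -0.6, 0.2]
grip_width: 93.5
gripper_force: 0.1
```

```bash
python3 - <<'E'
from flip import *
P,R,c,A=geom(597,272.3,13,103,42)
save(P,R); chk()
E
```

```text
t 21.6 pos [635.1 281.6  30.1] err [-0.3  0.4  0.1] rot err 0.26 j [-0.23  1.16 -0.47  1.2   0.19  1.57  1.13] F [-0.3 -0.6  0.2] w 93.5 g 0.1
```

Request:
arm_command(increments=[{"travel":[0,0,0],"twist":[0,0,0]},{"travel":[0,0,0],"twist":[0,0,0]},{"travel":[0,0,0],"twist":[0,0,0]},{"travel":[0,0,0],"twist":[0,0,0]},{"travel":[0,0,0],"twist":[0,0,0]}], hand=0, force=40)

```text
time: 22.1
ee_pos: [635.1, 281.4, 30.3]
tcp_rot: [-0.357, -0.106, 0.927, -0.042]
ft_force: [-0.4, 0.1, -0.3]
grip_width: 65.8
gripper_force: 40.0
```

Request:
arm_command(increments=[{"travel":[0.04,0,-0.044],"twist":[0,0,0]},{"travel":[0.1,0,-0.111],"twist":[0,0,0]},{"travel":[0.167,0,-0.186],"twist":[0,0,0]},{"travel":[0.242,0,-0.269],"twist":[0,0,0]},{"travel":[0.317,0,-0.353],"twist":[0,0,0]}])

```text
time: 22.6
ee_pos: [635.6, 282.1, 223.3]
tcp_rot: [-0.357, -0.106, 0.927, -0.042]
ft_force: [1.1, -0.2, -1.4]
grip_width: 65.5
gripper_force: 40.0
```

```bash
python3 - <<'E'
from flip import *
P,R,c,A=geom(597,272.3,13,103,42)
save(P+[0,0,190],R); chk()
from h import *
cv2.imwrite("pics/s5.png",robot.camera("side")[100:384,150:450])
Pf,Rf=release(c,A,(612,-106),0,-78)
a=P+[0,0,190]; b=Pf+[0,0,160]
w=[(a+(b-a)*f,down(103*(1-f),42-120*f)) for f in np.linspace(0,1,6)[1:]]
plan(*w,(Pf+[0,0,60],Rf,100),(Pf,Rf,60))
E
```

```text
t 22.6 pos [635.6 282.1 223.3] err [0.2 0.9 3.4] rot err 0.24 j [-0.22  0.97 -0.5   1.14  0.12  1.8   1.12] F [ 1.1 -0.2 -1.4] w 65.5 g 40.0
lean 60.00000000000001 lowest [ -0.  -46.7 -67. ]
[0.047, -0.184, 0.029] [-0.029, -0.066, 0.05]  -> [631, 205, 224]
[-0.01, -0.191, -0.014] [-0.006, -0.066, 0.057]  -> [626, 128, 228]
[-0.08, -0.174, -0.003] [0.018, -0.066, 0.055]  -> [621, 52, 232]
[-0.123, -0.134, 0.06] [0.039, -0.066, 0.043]  -> [617, -25, 236]
[-0.111, -0.078, 0.136] [0.052, -0.066, 0.023]  -> [612, -101, 240]
[0.244, 0.0, 0.052] [0.0, 0.0, 0.0]  -> [612, -101, 140]
[0.073, 0.0, 0.015] [0.0, 0.0, 0.0]  -> [612, -101, 111]
[0.074, 0.0, 0.016] [0.0, 0.0, 0.0]  -> [612, -101, 80]
```

View pics/s5.png

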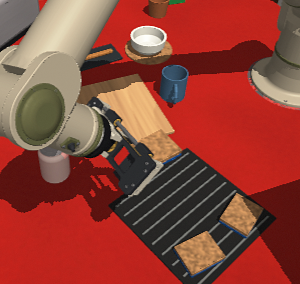

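Request:
arm_command(increments=[{"travel":[0.012,-0.046,0.007],"twist":[-0.007,-0.016,0.012]},{"travel":[0.024,-0.092,0.014],"twist":[-0.014,-0.033,0.025]},{"travel":[0.036,-0.138,0.022],"twist":[-0.022,-0.05,0.038]},{"travel":[0.047,-0.184,0.029],"twist":[-0.029,-0.066,0.05]},{"travel":[0.047,-0.184,0.029],"twist":[-0.029,-0.066,0.05]}])

```text
time: 23.15
ee_pos: [630.6, 201.2, 227.7]
tcp_rot: [-0.154, 0.068, 0.986, 0.008]
ft_force: [-0.4, -0.5, -1.4]
grip_width: 65.6
gripper_force: 40.0
```

Request:
arm_command(increments=[{"travel":[-0.002,-0.048,-0.003],"twist":[-0.001,-0.016,0.014]},{"travel":[-0.005,-0.096,-0.007],"twist":[-0.003,-0.033,0.028]},{"travel":[-0.008,-0.144,-0.01],"twist":[-0.005,-0.05,0.043]},{"travel":[-0.01,-0.191,-0.014],"twist":[-0.006,-0.066,0.057]},{"travel":[-0.01,-0.191,-0.014],"twist":[-0.006,-0.066,0.057]}])

```text
time: 23.65
ee_pos: [624.6, 128.4, 230.0]
tcp_rot: [0.051, 0.242, 0.969, -0.015]
ft_force: [0.7, -1.0, -1.6]
grip_width: 65.5
gripper_force: 40.0
```

Request:
arm_command(increments=[{"travel":[-0.02,-0.044,-0.001],"twist":[0.004,-0.016,0.014]},{"travel":[-0.04,-0.087,-0.001],"twist":[0.009,-0.033,0.028]},{"travel":[-0.06,-0.13,-0.002],"twist":[0.013,-0.05,0.041]},{"travel":[-0.08,-0.174,-0.003],"twist":[0.018,-0.066,0.055]},{"travel":[-0.08,-0.174,-0.003],"twist":[0.018,-0.066,0.055]}])

```text
time: 24.15
ee_pos: [621.4, 55.6, 232.5]
tcp_rot: [0.236, 0.396, 0.881, -0.11]
ft_force: [-0.6, 1.8, -1.2]
grip_width: 65.5
gripper_force: 40.0
```

Request:
arm_command(increments=[{"travel":[-0.03,-0.034,0.015],"twist":[0.01,-0.016,0.011]},{"travel":[-0.06,-0.067,0.03],"twist":[0.02,-0.033,0.022]},{"travel":[-0.09,-0.1,0.045],"twist":[0.03,-0.05,0.033]},{"travel":[-0.123,-0.134,0.06],"twist":[0.039,-0.066,0.043]},{"travel":[-0.123,-0.134,0.06],"twist":[0.039,-0.066,0.043]}])

```text
time: 24.65
ee_pos: [618.8, -21.9, 234.6]
tcp_rot: [0.371, 0.504, 0.734, -0.264]
ft_force: [-0.9, 0.7, -2.7]
grip_width: 65.4
gripper_force: 40.0
```

Request:
arm_command(increments=[{"travel":[-0.028,-0.02,0.034],"twist":[0.013,-0.016,0.006]},{"travel":[-0.056,-0.04,0.068],"twist":[0.026,-0.033,0.012]},{"travel":[-0.084,-0.06,0.102],"twist":[0.039,-0.05,0.018]},{"travel":[-0.111,-0.078,0.136],"twist":[0.052,-0.066,0.023]},{"travel":[-0.111,-0.078,0.136],"twist":[0.052,-0.066,0.023]}])

```text
time: 25.15
ee_pos: [614.3, -100.9, 237.5]
tcp_rot: [0.442, 0.546, 0.552, -0.449]
ft_force: [0.6, 0.1, -2.6]
grip_width: 65.9
gripper_force: 40.0
```

Request:
arm_command(increments=[{"travel":[0,0,0],"twist":[0,0,0]},{"travel":[0,0,0],"twist":[0,0,0]},{"travel":[0,0,0],"twist":[0,0,0]}])

```text
time: 25.45
ee_pos: [613.3, -99.9, 242.2]
tcp_rot: [0.445, 0.547, 0.552, -0.445]
ft_force: [0.2, 0.1, -1.7]
grip_width: 65.7
gripper_force: 40.0
```

```bash
python3 - <<'E'
from flip import *
P,R,c,A=geom(597,272.3,13,103,42)
Pf,Rf=release(c,A,(612,-106),0,-78)
save(Pf+[0,0,160],Rf); chk()
from h import *
cv2.imwrite("pics/s6.png",np.hstack([robot.camera("side")[60:360,100:500],robot.camera("top")[60:360,110:510]]))
E
```

```text
lean 60.00000000000001 lowest [ -0.  -46.7 -67. ]
t 25.45 pos [613.3 -99.9 242.2] err [1.3 1.4 1.7] rot err 0.37 j [-0.82  0.96  0.67  1.95  0.87  1.08 -0.97] F [ 0.2  0.1 -1.7] w 65.7 g 40.0
```

View pics/s6.png

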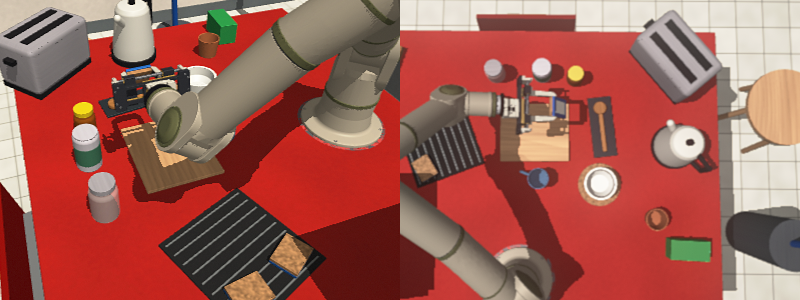

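```bash
python3 - <<'E'
from h import *
P={n:C[n]["mtx"]@np.c_[C[n]["R"],C[n]["t"]] for n in C}
X=cv2.triangulatePoints(P["top"],P["side"],np.array([[160.],[158.]]),np.array([[285.],[190.]])); print((X[:3]/X[3]).ravel())
from flip import *
R=down(0,-78)
print(R.inv().apply([0,0,-100]),R.inv().apply([0,0,-60]))
E
```

```text
[621.47559321 210.77395851 322.78557222]
[97.81476007  0.         20.79116908] [58.68885604  0.         12.47470145]
```

Request:
arm_command(increments=[{"travel":[0.06,0,0.013],"twist":[0,0,0]},{"travel":[0.12,0,0.026],"twist":[0,0,0]},{"travel":[0.18,0,0.039],"twist":[0,0,0]},{"travel":[0.245,0,0.052],"twist":[0,0,0]},{"travel":[0.245,0,0.052],"twist":[0,0,0]}])

```text
time: 26.05
ee_pos: [612.6, -99.6, 138.7]
tcp_rot: [0.445, 0.545, 0.552, -0.447]
ft_force: [0.3, 0.5, -2.2]
grip_width: 65.4
gripper_force: 40.0
```

Request:
arm_command(increments=[{"travel":[0.035,0,0.007],"twist":[0,0,0]},{"travel":[0.07,0,0.015],"twist":[0,0,0]},{"travel":[0.1,0,0.021],"twist":[0,0,0]},{"travel":[0.125,0,0.027],"twist":[0,0,0]},{"travel":[0.147,0,0.031],"twist":[0,0,0]}])

```text
time: 26.55
ee_pos: [612.7, -100.9, 80.5]
tcp_rot: [0.446, 0.546, 0.551, -0.447]
ft_force: [0.0, 0.7, -2.5]
grip_width: 65.6
gripper_force: 40.0
```

Request:
arm_command(increments=[{"travel":[0,0,0],"twist":[0,0,0]},{"travel":[0,0,0],"twist":[0,0,0]},{"travel":[0,0,0],"twist":[0,0,0]}])

```text
time: 26.85
ee_pos: [612.8, -101.0, 81.9]
tcp_rot: [0.446, 0.547, 0.55, -0.446]
ft_force: [0.5, 0.5, -1.9]
grip_width: 65.7
gripper_force: 40.0
```

```bash
python3 - <<'E'
from flip import *
P,R,c,A=geom(597,272.3,13,103,42)
Pf,Rf=release(c,A,(612,-106),0,-78)
save(Pf,Rf); chk()
E
```

```text
lean 60.00000000000001 lowest [ -0.  -46.7 -67. ]
t 26.85 pos [ 612.8 -101.    81.9] err [0.8 0.3 1.4] rot err 0.42 j [-0.78  1.22  0.59  1.92  0.83  0.96 -1.15] F [ 0.5  0.5 -1.9] w 65.7 g 40.0
```

Request:
arm_command(increments=[{"travel":[0,0,0],"twist":[0,0,0]},{"travel":[0,0,0],"twist":[0,0,0]},{"travel":[0,0,0],"twist":[0,0,0]},{"travel":[0,0,0],"twist":[0,0,0]},{"travel":[0,0,0],"twist":[0,0,0]}], hand=1)

```text
time: 27.35
ee_pos: [612.7, -100.9, 81.5]
tcp_rot: [0.446, 0.546, 0.55, -0.446]
ft_force: [-0.0, -0.2, -0.2]
grip_width: 92.6
gripper_force: 0.0
```

Request:
arm_command(increments=[{"travel":[-0.06,0,-0.013],"twist":[0,0,0]},{"travel":[-0.14,0,-0.03],"twist":[0,0,0]},{"travel":[-0.24,0,-0.051],"twist":[0,0,0]},{"travel":[-0.34,0,-0.072],"twist":[0,0,0]},{"travel":[-0.391,0,-0.083],"twist":[0,0,0]}])

```text
time: 27.85
ee_pos: [613.3, -100.9, 244.5]
tcp_rot: [0.447, 0.547, 0.55, -0.446]
ft_force: [-0.0, -0.4, -1.0]
grip_width: 92.9
gripper_force: 0.0
```

```bash
python3 - <<'E'
from flip import *
P,R,c,A=geom(597,272.3,13,103,42)
Pf,Rf=release(c,A,(612,-106),0,-78)
save(Pf+[0,0,160],Rf); chk()
from h import *
s=robot.camera("side"); cv2.imwrite("pics/s7.png",np.hstack([cv2.resize(s[80:280,120:320],(400,400)),cv2.resize(s[184:384,250:450],(400,400))]))
E
```

```text
lean 60.00000000000001 lowest [ -0.  -46.7 -67. ]
t 27.85 pos [ 613.3 -100.9  244.5] err [1.3 0.4 4. ] rot err 0.33 j [-0.82  0.96  0.67  1.95  0.88  1.08 -0.98] F [-0.  -0.4 -1. ] w 92.9 g 0.0
```

View pics/s7.png

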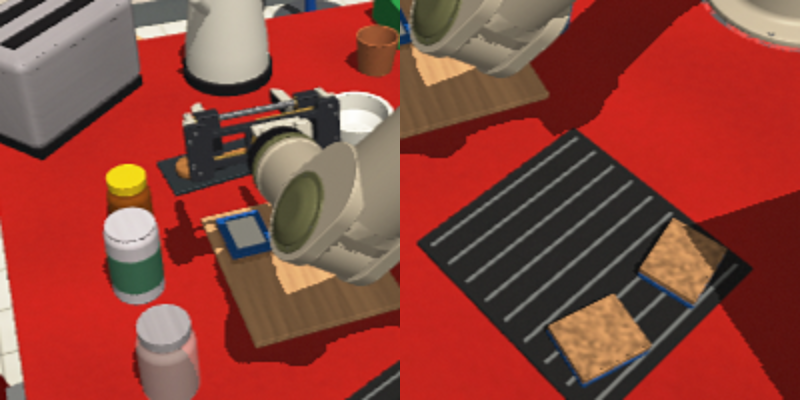

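The coaster lies flat with its glazed face up, at left inset (245,235). The two coasters still on the mat haven't moved. Next is the one at (542,415).

```bash
python3 - <<'E'
from flip import *
from h import *
s=robot.camera("side"); S=cv2.split(cv2.cvtColor(s,cv2.COLOR_BGR2HSV)); m=np.zeros((384,512),bool); m[165:230,210:262]=1
[print("placed",q) for q in rect("side",m&(((S[0]>95)&(S[0]<130)&(S[1]>80))),30)]
P,R,c,A=geom(542.3,415.2,7,97,42); json.dump([list(c),A.tolist()],open("held.json","w"))
a,_=load(); b=P+[0,0,130]
w=[(a+(b-a)*f,down(97*f,-78+120*f)) for f in np.linspace(0,1,6)[1:]]
plan(*w,(P,R,150)); print(P)
E
```

```text
placed (array([ 614.2, -102.1]), array([64.6, 89. ]), 0.5, array([ 615., -103.]))
[0.094, -0.015, -0.247] [-0.05, 0.066, -0.022]  -> [606, 3, 224]
[0.179, 0.072, -0.179] [-0.036, 0.066, -0.04]  -> [600, 107, 208]
[0.205, 0.151, -0.071] [-0.017, 0.066, -0.052]  -> [594, 211, 192]
[0.153, 0.214, 0.024] [0.006, 0.066, -0.054]  -> [588, 316, 176]
[0.055, 0.252, 0.06] [0.027, 0.066, -0.047]  -> [581, 420, 160]
[-0.217, 0.0, 0.242] [0.0, 0.0, 0.0]  -> [581, 420, 30]
[581.39272847 419.9999835   29.97761375]
```

Request:
arm_command(increments=[{"travel":[0.024,-0.004,-0.062],"twist":[-0.012,0.016,-0.006]},{"travel":[0.047,-0.008,-0.124],"twist":[-0.025,0.033,-0.011]},{"travel":[0.07,-0.012,-0.185],"twist":[-0.038,0.05,-0.017]},{"travel":[0.094,-0.015,-0.247],"twist":[-0.05,0.066,-0.022]},{"travel":[0.094,-0.015,-0.247],"twist":[-0.05,0.066,-0.022]}])

```text
time: 28.45
ee_pos: [606.2, 5.8, 224.9]
tcp_rot: [0.371, 0.511, 0.73, -0.261]
ft_force: [0.3, 0.9, 0.8]
grip_width: 93.0
gripper_force: 0.0
```

Request:
arm_command(increments=[{"travel":[0.045,0.018,-0.045],"twist":[-0.009,0.016,-0.01]},{"travel":[0.09,0.036,-0.09],"twist":[-0.018,0.033,-0.02]},{"travel":[0.135,0.054,-0.135],"twist":[-0.027,0.05,-0.03]},{"travel":[0.179,0.072,-0.179],"twist":[-0.036,0.066,-0.04]},{"travel":[0.179,0.072,-0.179],"twist":[-0.036,0.066,-0.04]}])

```text
time: 28.95
ee_pos: [600.6, 107.3, 208.2]
tcp_rot: [0.233, 0.416, 0.872, -0.114]
ft_force: [-0.1, -0.4, 0.6]
grip_width: 92.8
gripper_force: 0.0
```

Request:
arm_command(increments=[{"travel":[0.051,0.038,-0.018],"twist":[-0.004,0.016,-0.013]},{"travel":[0.102,0.076,-0.036],"twist":[-0.008,0.033,-0.026]},{"travel":[0.153,0.114,-0.053],"twist":[-0.013,0.05,-0.039]},{"travel":[0.205,0.151,-0.071],"twist":[-0.017,0.066,-0.052]},{"travel":[0.205,0.151,-0.071],"twist":[-0.017,0.066,-0.052]}])

```text
time: 29.45
ee_pos: [594.4, 210.7, 188.8]
tcp_rot: [0.048, 0.273, 0.961, -0.018]
ft_force: [-0.1, -1.2, -0.0]
grip_width: 92.9
gripper_force: 0.0
```

Request:
arm_command(increments=[{"travel":[0.038,0.053,0.006],"twist":[0.001,0.016,-0.013]},{"travel":[0.076,0.107,0.012],"twist":[0.003,0.033,-0.027]},{"travel":[0.115,0.16,0.018],"twist":[0.005,0.05,-0.04]},{"travel":[0.153,0.214,0.024],"twist":[0.006,0.066,-0.054]},{"travel":[0.153,0.214,0.024],"twist":[0.006,0.066,-0.054]}])

```text
time: 29.95
ee_pos: [586.8, 316.3, 169.8]
tcp_rot: [-0.16, 0.105, 0.981, 0.01]
ft_force: [0.5, -0.5, -0.5]
grip_width: 93.3
gripper_force: 0.0
```

Request:
arm_command(increments=[{"travel":[0.014,0.063,0.015],"twist":[0.007,0.016,-0.012]},{"travel":[0.028,0.126,0.03],"twist":[0.014,0.033,-0.024]},{"travel":[0.041,0.189,0.045],"twist":[0.02,0.05,-0.036]},{"travel":[0.055,0.252,0.06],"twist":[0.027,0.066,-0.047]},{"travel":[0.055,0.252,0.06],"twist":[0.027,0.066,-0.047]}])

```text
time: 30.45
ee_pos: [576.7, 422.8, 150.5]
tcp_rot: [-0.363, -0.059, 0.929, -0.032]
ft_force: [-1.7, 0.6, -0.4]
grip_width: 93.0
gripper_force: 0.0
```

Request:
arm_command(increments=[{"travel":[0,0,0],"twist":[0,0,0]},{"travel":[0,0,0],"twist":[0,0,0]},{"travel":[0,0,0],"twist":[0,0,0]}])

```text
time: 30.75
ee_pos: [580.8, 419.3, 159.5]
tcp_rot: [-0.357, -0.057, 0.932, -0.027]
ft_force: [0.8, -0.8, 1.2]
grip_width: 92.9
gripper_force: 0.0
```

```bash
python3 - <<'E'
from flip import *
from h import *
P,R,c,A=geom(542.3,415.2,7,97,42)
save(P+[0,0,130],R); chk()
s=robot.camera("side");cv2.imwrite("pics/s8.png",s[160:384,150:450])
S=cv2.split(cv2.cvtColor(s,cv2.COLOR_BGR2HSV)); m2=np.zeros((384,512),bool); m2[245:384,255:430]=1
[print(q) for q in rect("side",m2&(S[0]>5)&(S[0]<20)&(S[1]>85)&(S[2]>50),23)]
E
```

```text
t 30.75 pos [580.8 419.3 159.5] err [-0.6 -0.7 -0.4] rot err 0.53 j [-0.33  1.04 -0.57  1.15  0.06  1.65  0.88] F [ 0.8 -0.8  1.2] w 92.9 g 0.0
(array([526.8, 443.6]), array([64. , 11.3]), 18.3, array([526., 441.]))
(array([412.1, 364.6]), array([89.1, 66.9]), 32.6, array([412., 365.]))
```

View pics/s8.png

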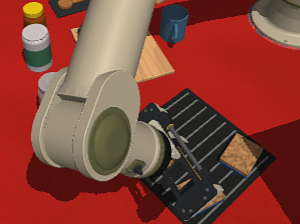

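The coaster shows between the fingers at (182,185) and the other is untouched. Descending and gripping.

Request:
arm_command(increments=[{"travel":[-0.04,0,0.045],"twist":[0,0,0]},{"travel":[-0.08,0,0.09],"twist":[0,0,0]},{"travel":[-0.12,0,0.134],"twist":[0,0,0]},{"travel":[-0.14,0,0.156],"twist":[0,0,0]},{"travel":[-0.16,0,0.178],"twist":[0,0,0]}])

```text
time: 31.3
ee_pos: [579.5, 419.8, 60.5]
tcp_rot: [-0.36, -0.059, 0.931, -0.026]
ft_force: [-0.2, 0.5, -0.1]
grip_width: 92.8
gripper_force: 0.0
```

Request:
arm_command(increments=[{"travel":[-0.02,0,0.022],"twist":[0,0,0]},{"travel":[-0.04,0,0.045],"twist":[0,0,0]},{"travel":[-0.058,0,0.064],"twist":[0,0,0]},{"travel":[-0.058,0,0.064],"twist":[0,0,0]},{"travel":[-0.058,0,0.064],"twist":[0,0,0]}])

```text
time: 31.8
ee_pos: [579.9, 420.2, 29.3]
tcp_rot: [-0.359, -0.059, 0.931, -0.025]
ft_force: [-0.6, -1.4, 7.8]
grip_width: 93.1
gripper_force: 3.7
```

Request:
arm_command(increments=[{"travel":[0,0,0],"twist":[0,0,0]},{"travel":[0,0,0],"twist":[0,0,0]},{"travel":[0,0,0],"twist":[0,0,0]},{"travel":[0,0,0],"twist":[0,0,0]},{"travel":[0,0,0],"twist":[0,0,0]}], hand=0, force=40)

```text
time: 32.3
ee_pos: [579.9, 421.0, 29.4]
tcp_rot: [-0.359, -0.059, 0.931, -0.024]
ft_force: [-0.1, 0.7, 6.9]
grip_width: 65.7
gripper_force: 44.1
```

```bash
python3 - <<'E'
from flip import *
P,R,c,A=geom(542.3,415.2,7,97,42)
save(P,R); chk()
Pf,Rf=release(c,A,(612,14),0,-78,gap=0.5)
a=P+[0,0,190]; b=Pf+[0,0,150]
w=[(a+(b-a)*f,down(97*(1-f),42-120*f)) for f in np.linspace(0,1,6)[1:]]
plan((a,R),*w,(Pf,Rf,160)); print(Pf)
E
```

```text
t 32.3 pos [579.9 421.   29.4] err [-1.5  1.  -0.6] rot err 0.42 j [-0.34  1.18 -0.55  1.18  0.11  1.51  0.91] F [-0.1  0.7  6.9] w 65.7 g 44.1
lean 60.00000000000002 lowest [  0.  -46.7 -67. ]
[0.318, 0.0, -0.353] [0.0, 0.0, 0.0]  -> [581, 420, 220]
[0.01, -0.201, 0.003] [-0.027, -0.066, 0.047]  -> [588, 340, 222]
[-0.054, -0.193, -0.023] [-0.006, -0.066, 0.054]  -> [594, 259, 224]
[-0.118, -0.162, 0.008] [0.017, -0.066, 0.052]  -> [600, 179, 226]
[-0.147, -0.113, 0.079] [0.036, -0.066, 0.04]  -> [606, 99, 228]
[-0.118, -0.053, 0.154] [0.05, -0.066, 0.022]  -> [612, 19, 229]
[0.367, 0.001, 0.078] [0.0, 0.0, 0.0]  -> [612, 19, 79]
[612.          18.73594478  79.49380341]
```

Request:
arm_command(increments=[{"travel":[0.04,0,-0.044],"twist":[0,0,0]},{"travel":[0.1,0,-0.111],"twist":[0,0,0]},{"travel":[0.167,0,-0.186],"twist":[0,0,0]},{"travel":[0.242,0,-0.269],"twist":[0,0,0]},{"travel":[0.318,0,-0.353],"twist":[0,0,0]}])

```text
time: 32.8
ee_pos: [580.3, 420.9, 221.0]
tcp_rot: [-0.358, -0.059, 0.931, -0.025]
ft_force: [-0.6, -0.2, -0.6]
grip_width: 65.5
gripper_force: 40.0
```

Request:
arm_command(increments=[{"travel":[0.002,-0.05,0.001],"twist":[-0.007,-0.016,0.012]},{"travel":[0.005,-0.1,0.001],"twist":[-0.013,-0.033,0.024]},{"travel":[0.008,-0.15,0.002],"twist":[-0.02,-0.05,0.036]},{"travel":[0.01,-0.201,0.003],"twist":[-0.027,-0.066,0.047]},{"travel":[0.01,-0.201,0.003],"twist":[-0.027,-0.066,0.047]}])

```text
time: 33.3
ee_pos: [586.4, 337.4, 223.7]
tcp_rot: [-0.153, 0.106, 0.982, 0.013]
ft_force: [0.0, -0.1, -1.1]
grip_width: 65.6
gripper_force: 40.0
```

Request:
arm_command(increments=[{"travel":[-0.013,-0.048,-0.006],"twist":[-0.001,-0.016,0.013]},{"travel":[-0.027,-0.096,-0.012],"twist":[-0.003,-0.033,0.027]},{"travel":[-0.04,-0.145,-0.017],"twist":[-0.005,-0.05,0.04]},{"travel":[-0.054,-0.193,-0.023],"twist":[-0.006,-0.066,0.054]},{"travel":[-0.054,-0.193,-0.023],"twist":[-0.006,-0.066,0.054]}])

```text
time: 33.8
ee_pos: [591.9, 260.4, 224.3]
tcp_rot: [0.051, 0.27, 0.961, -0.017]
ft_force: [0.6, 0.5, -1.9]
grip_width: 65.8
gripper_force: 40.0
```

Request:
arm_command(increments=[{"travel":[-0.03,-0.04,0.002],"twist":[0.004,-0.016,0.013]},{"travel":[-0.059,-0.081,0.004],"twist":[0.008,-0.033,0.026]},{"travel":[-0.088,-0.121,0.006],"twist":[0.013,-0.05,0.039]},{"travel":[-0.118,-0.162,0.008],"twist":[0.017,-0.066,0.052]},{"travel":[-0.118,-0.162,0.008],"twist":[0.017,-0.066,0.052]}])

```text
time: 34.3
ee_pos: [599.3, 182.8, 223.8]
tcp_rot: [0.233, 0.413, 0.873, -0.116]
ft_force: [0.1, 0.9, -2.0]
grip_width: 66.0
gripper_force: 40.0
```

Request:
arm_command(increments=[{"travel":[-0.037,-0.028,0.02],"twist":[0.009,-0.016,0.01]},{"travel":[-0.074,-0.056,0.04],"twist":[0.018,-0.033,0.02]},{"travel":[-0.11,-0.085,0.06],"twist":[0.027,-0.05,0.03]},{"travel":[-0.147,-0.113,0.079],"twist":[0.036,-0.066,0.04]},{"travel":[-0.147,-0.113,0.079],"twist":[0.036,-0.066,0.04]}])

```text
time: 34.8
ee_pos: [607.4, 101.5, 224.5]
tcp_rot: [0.37, 0.51, 0.73, -0.266]
ft_force: [0.3, 0.4, -1.1]
grip_width: 65.7
gripper_force: 40.0
```

Request:
arm_command(increments=[{"travel":[-0.03,-0.013,0.038],"twist":[0.012,-0.016,0.006]},{"travel":[-0.059,-0.026,0.077],"twist":[0.025,-0.033,0.011]},{"travel":[-0.088,-0.04,0.115],"twist":[0.038,-0.05,0.016]},{"travel":[-0.118,-0.053,0.154],"twist":[0.05,-0.066,0.022]},{"travel":[-0.118,-0.053,0.154],"twist":[0.05,-0.066,0.022]}])

```text
time: 35.3
ee_pos: [613.9, 18.7, 226.1]
tcp_rot: [0.443, 0.546, 0.551, -0.45]
ft_force: [0.1, 0.4, -1.8]
grip_width: 65.8
gripper_force: 40.0
```

Request:
arm_command(increments=[{"travel":[0,0,0],"twist":[0,0,0]},{"travel":[0,0,0],"twist":[0,0,0]},{"travel":[0,0,0],"twist":[0,0,0]}])

```text
time: 35.6
ee_pos: [613.3, 20.7, 230.2]
tcp_rot: [0.445, 0.547, 0.552, -0.445]
ft_force: [-1.3, 0.0, -1.1]
grip_width: 65.5
gripper_force: 40.0
```

```bash
python3 - <<'E'
from flip import *
from h import *
P,R,c,A=geom(542.3,415.2,7,97,42)
Pf,Rf=release(c,A,(612,14),0,-78,gap=0.5)
save(Pf+[0,0,150],Rf); chk()
s=robot.camera("side");t=robot.camera("top");cv2.imwrite("pics/s9.png",np.hstack([s[60:360,100:500],t[60:360,110:510]]))
E
```

```text
lean 60.00000000000002 lowest [  0.  -46.7 -67. ]
t 35.6 pos [613.3  20.7 230.2] err [1.3 2.  0.7] rot err 0.4 j [-0.88  0.96  0.52  1.83  0.77  1.3  -0.97] F [-1.3  0.  -1.1] w 65.5 g 40.0
```

View pics/s9.png

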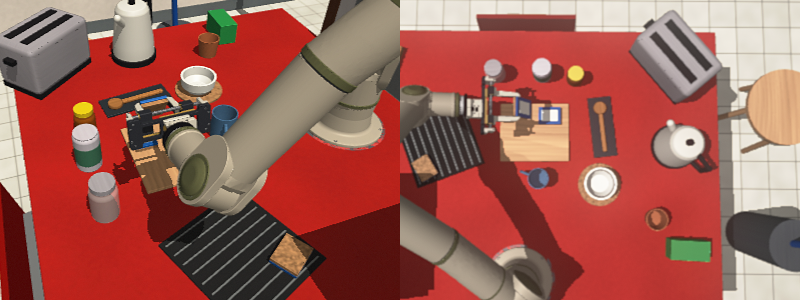

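Request:
arm_command(increments=[{"travel":[0.06,0,0.013],"twist":[0,0,0]},{"travel":[0.12,0,0.026],"twist":[0,0,0]},{"travel":[0.18,0,0.039],"twist":[0,0,0]},{"travel":[0.24,0,0.051],"twist":[0,0,0]},{"travel":[0.27,0,0.058],"twist":[0,0,0]}])

```text
time: 36.2
ee_pos: [612.6, 20.1, 117.5]
tcp_rot: [0.446, 0.546, 0.552, -0.446]
ft_force: [0.2, -0.1, -1.2]
grip_width: 65.9
gripper_force: 40.0
```

Request:
arm_command(increments=[{"travel":[0.03,0,0.006],"twist":[0,0,0]},{"travel":[0.06,0,0.013],"twist":[0,0,0]},{"travel":[0.08,0,0.017],"twist":[0,0,0]},{"travel":[0.097,0,0.02],"twist":[0,0,0]},{"travel":[0.097,0,0.02],"twist":[0,0,0]}])

```text
time: 36.7
ee_pos: [612.7, 19.4, 79.2]
tcp_rot: [0.446, 0.546, 0.551, -0.447]
ft_force: [-0.4, 0.6, -1.3]
grip_width: 65.7
gripper_force: 40.0
```

Request:
arm_command(increments=[{"travel":[0,0,0],"twist":[0,0,0]},{"travel":[0,0,0],"twist":[0,0,0]}])

```text
time: 36.9
ee_pos: [612.8, 19.3, 80.0]
tcp_rot: [0.446, 0.547, 0.55, -0.446]
ft_force: [-0.2, -0.2, -1.4]
grip_width: 65.6
gripper_force: 40.0
```

Request:
arm_command(increments=[{"travel":[0,0,0],"twist":[0,0,0]},{"travel":[0,0,0],"twist":[0,0,0]},{"travel":[0,0,0],"twist":[0,0,0]},{"travel":[0,0,0],"twist":[0,0,0]},{"travel":[0,0,0],"twist":[0,0,0]}], hand=1)

```text
time: 37.4
ee_pos: [612.7, 19.3, 79.6]
tcp_rot: [0.446, 0.546, 0.551, -0.446]
ft_force: [-0.3, -0.6, -0.3]
grip_width: 92.8
gripper_force: 0.0
```

Request:
arm_command(increments=[{"travel":[-0.06,0,-0.013],"twist":[0,0,0]},{"travel":[-0.14,0,-0.03],"twist":[0,0,0]},{"travel":[-0.24,0,-0.051],"twist":[0,0,0]},{"travel":[-0.34,0,-0.072],"twist":[0,0,0]},{"travel":[-0.367,0,-0.078],"twist":[0,0,0]}])

```text
time: 37.9
ee_pos: [613.8, 19.4, 233.7]
tcp_rot: [0.447, 0.548, 0.549, -0.445]
ft_force: [0.1, 0.0, 0.2]
grip_width: 92.9
gripper_force: 0.0
```

```bash
python3 - <<'E'
from flip import *
from h import *
c,A=json.load(open("held.json")); Pf,Rf=release(np.array(c),np.array(A),(612,14),0,-78,gap=0.5)
save(Pf+[0,0,150],Rf); chk()
s=robot.camera("side"); t=robot.camera("top")
for n,im in(("side",s),("top",t)):
    S=cv2.split(cv2.cvtColor(im,cv2.COLOR_BGR2HSV)); m=np.zeros((384,512),bool)
    if n=="top": m[160:225,205:285]=1
    else: m[165:250,210:330]=1
    [print(n,"blue",q) for q in rect(n,m&(((S[0]>95)&(S[0]<130)&(S[1]>80))),30)]
S=cv2.split(cv2.cvtColor(s,cv2.COLOR_BGR2HSV)); m2=np.zeros((384,512),bool); m2[245:384,255:430]=1
[print(q) for q in rect("side",m2&(S[0]>5)&(S[0]<20)&(S[1]>85)&(S[2]>50),23)]
# third coaster: grasp either way
for th in(32.5,):
  for psi in(th+90,th-90):
    P,R,c,A=geom(411.5,365,th,psi,42); print(psi,P,np.hypot(*P[:2]))
E
```

```text
lean 60.00000000000002 lowest [  0.  -46.7 -67. ]
t 37.9 pos [613.8  19.4 233.7] err [1.8 0.7 4.3] rot err 0.28 j [-0.88  0.96  0.52  1.83  0.77  1.3  -0.97] F [0.1 0.  0.2] w 92.9 g 0.0
side blue (array([613.6,  20.6]), array([66.1, 87.9]), 0.1, array([614.,  22.]))
side blue (array([612.4, -71.5]), array([66. , 26.4]), 0.0, array([610., -67.]))
side blue (array([ 365.8, -100.8]), array([140.7,  54.3]), 60.4, array([ 368., -101.]))
top blue (array([ 608.5, -100.9]), array([57.1, 75.7]), 0.5, array([ 608., -101.]))
(array([412.3, 364.4]), array([88.9, 66.8]), 32.3, array([413., 365.]))
(array([614.2,  95.5]), array([20. , 51.6]), 71.1, array([616.,  91.]))
122.5 [444.71807528 386.16224788  29.97761375] 588.9783087436947
-57.5 [378.28192472 343.83775212  29.97761375] 511.1962581542858
```

Both placed coasters sit where planned: (614,-102) and (614,21), glazed side up. The last one, at (411.5,365), hasn't moved.

```bash
python3 - <<'E'
from flip import *
P,R,c,A=geom(411.5,365,32.5,122.5,42); json.dump([list(c),A.tolist()],open("held.json","w"))
P=P+[0,0,1]
a,_=load(); b=P+[0,0,130]
plan(*[(a+(b-a)*f,down(122.5*f,-78+120*f)) for f in np.linspace(0,1,6)[1:]],(P,R,150)); print(P)
E
```

```text
[0.072, -0.084, -0.173] [-0.063, 0.066, -0.028]  -> [579, 92, 216]
[0.146, 0.001, -0.142] [-0.045, 0.065, -0.051]  -> [545, 166, 202]
[0.176, 0.084, -0.063] [-0.022, 0.066, -0.065]  -> [512, 239, 188]
[0.136, 0.152, 0.021] [0.008, 0.066, -0.068]  -> [478, 313, 175]
[0.044, 0.194, 0.05] [0.034, 0.065, -0.06]  -> [445, 386, 161]
[-0.217, -0.001, 0.241] [0.0, 0.0, 0.0]  -> [445, 386, 31]
[444.71807528 386.16224788  30.97761375]
```

Request:
arm_command(increments=[{"travel":[0.018,-0.021,-0.043],"twist":[-0.016,0.016,-0.007]},{"travel":[0.036,-0.042,-0.086],"twist":[-0.031,0.033,-0.014]},{"travel":[0.054,-0.063,-0.13],"twist":[-0.047,0.05,-0.021]},{"travel":[0.072,-0.084,-0.173],"twist":[-0.063,0.066,-0.028]},{"travel":[0.072,-0.084,-0.173],"twist":[-0.063,0.066,-0.028]}])

```text
time: 38.5
ee_pos: [577.3, 94.2, 215.5]
tcp_rot: [0.38, 0.478, 0.753, -0.245]
ft_force: [0.6, -0.7, 0.2]
grip_width: 92.8
gripper_force: 0.0
```

Request:
arm_command(increments=[{"travel":[0.036,0,-0.036],"twist":[-0.011,0.016,-0.013]},{"travel":[0.073,0,-0.071],"twist":[-0.022,0.033,-0.025]},{"travel":[0.11,0.001,-0.107],"twist":[-0.034,0.049,-0.038]},{"travel":[0.146,0.001,-0.142],"twist":[-0.045,0.065,-0.051]},{"travel":[0.146,0.001,-0.142],"twist":[-0.045,0.065,-0.051]}])

```text
time: 39.0
ee_pos: [546.2, 165.1, 201.6]
tcp_rot: [0.241, 0.337, 0.905, -0.095]
ft_force: [-0.2, -0.0, 0.1]
grip_width: 92.9
gripper_force: 0.0
```

Request:
arm_command(increments=[{"travel":[0.044,0.021,-0.016],"twist":[-0.005,0.016,-0.016]},{"travel":[0.088,0.042,-0.031],"twist":[-0.011,0.033,-0.032]},{"travel":[0.132,0.063,-0.047],"twist":[-0.016,0.05,-0.049]},{"travel":[0.176,0.084,-0.063],"twist":[-0.022,0.066,-0.065]},{"travel":[0.176,0.084,-0.063],"twist":[-0.022,0.066,-0.065]}])

```text
time: 39.5
ee_pos: [513.3, 239.0, 185.8]
tcp_rot: [0.047, 0.144, 0.988, -0.01]
ft_force: [-0.5, -1.1, 0.5]
grip_width: 93.1
gripper_force: 0.0
```

Request:
arm_command(increments=[{"travel":[0.034,0.038,0.005],"twist":[0.002,0.016,-0.017]},{"travel":[0.068,0.076,0.01],"twist":[0.004,0.033,-0.034]},{"travel":[0.102,0.114,0.016],"twist":[0.006,0.05,-0.051]},{"travel":[0.136,0.152,0.021],"twist":[0.008,0.066,-0.068]},{"travel":[0.136,0.152,0.021],"twist":[0.008,0.066,-0.068]}])

```text
time: 40.0
ee_pos: [478.3, 313.8, 170.0]
tcp_rot: [-0.163, -0.068, 0.984, -0.017]
ft_force: [0.3, -0.2, -0.4]
grip_width: 93.0
gripper_force: 0.0
```

Request:
arm_command(increments=[{"travel":[0.011,0.048,0.012],"twist":[0.008,0.016,-0.015]},{"travel":[0.022,0.097,0.025],"twist":[0.017,0.032,-0.03]},{"travel":[0.033,0.145,0.037],"twist":[0.025,0.049,-0.045]},{"travel":[0.044,0.194,0.05],"twist":[0.034,0.065,-0.06]},{"travel":[0.044,0.194,0.05],"twist":[0.034,0.065,-0.06]}])

```text
time: 40.5
ee_pos: [441.3, 388.8, 155.5]
tcp_rot: [-0.348, -0.264, 0.893, -0.107]
ft_force: [0.4, 0.5, -0.7]
grip_width: 92.9
gripper_force: 0.0
```

Request:
arm_command(increments=[{"travel":[0,0,0],"twist":[0,0,0]},{"travel":[0,0,0],"twist":[0,0,0]},{"travel":[0,0,0],"twist":[0,0,0]}])

```text
time: 40.8
ee_pos: [445.0, 385.3, 160.7]
tcp_rot: [-0.345, -0.262, 0.896, -0.103]
ft_force: [0.5, 0.2, 0.9]
grip_width: 93.2
gripper_force: 0.0
```

```bash
python3 - <<'E'
from flip import *
from h import *
P,R,c,A=geom(411.5,365,32.5,122.5,42); P=P+[0,0,1]
save(P+[0,0,130],R); chk()
s=robot.camera("side")
S=cv2.split(cv2.cvtColor(s,cv2.COLOR_BGR2HSV)); m2=np.zeros((384,512),bool); m2[245:384,255:440]=1
[print(q) for q in rect("side",m2&(S[0]>5)&(S[0]<20)&(S[1]>85)&(S[2]>50),23)]
cv2.imwrite("pics/s10.png",s[130:384,150:480])
E
```

```text
t 40.8 pos [445.  385.3 160.7] err [ 0.3 -0.9 -0.3] rot err 0.34 j [-0.4   0.94 -0.66  1.49  0.22  1.56  1.03] F [0.5 0.2 0.9] w 93.2 g 0.0
(array([609.4,  97.2]), array([20., 62.]), 71.1, array([611.,  92.]))
```

View pics/s10.png

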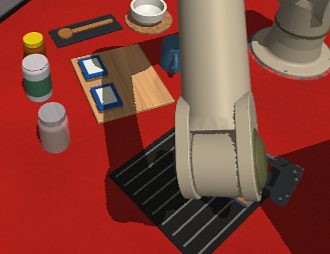

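Both placed coasters lie flat and blue side up, at (93,67) and (106,97). The last coaster is hidden under the wrist, but it was unmoved when last measured. Gripping by the numbers.

Request:
arm_command(increments=[{"travel":[-0.04,0,0.045],"twist":[0,0,0]},{"travel":[-0.08,0,0.09],"twist":[0,0,0]},{"travel":[-0.12,0,0.134],"twist":[0,0,0]},{"travel":[-0.14,0,0.156],"twist":[0,0,0]},{"travel":[-0.16,0,0.178],"twist":[0,0,0]}])

```text
time: 41.35
ee_pos: [443.8, 386.0, 63.6]
tcp_rot: [-0.346, -0.263, 0.895, -0.102]
ft_force: [0.6, -0.6, 0.3]
grip_width: 92.9
gripper_force: 0.0
```

Request:
arm_command(increments=[{"travel":[-0.02,0,0.022],"twist":[0,0,0]},{"travel":[-0.04,0,0.044],"twist":[0,0,0]},{"travel":[-0.057,0,0.063],"twist":[0,0,0]},{"travel":[-0.057,0,0.063],"twist":[0,0,0]},{"travel":[-0.057,0,0.063],"twist":[0,0,0]}])

```text
time: 41.85
ee_pos: [443.5, 386.3, 30.1]
tcp_rot: [-0.346, -0.264, 0.895, -0.102]
ft_force: [-0.5, -0.2, 0.3]
grip_width: 92.9
gripper_force: 0.0
```

Request:
arm_command(increments=[{"travel":[0,0,0],"twist":[0,0,0]},{"travel":[0,0,0],"twist":[0,0,0]},{"travel":[0,0,0],"twist":[0,0,0]},{"travel":[0,0,0],"twist":[0,0,0]},{"travel":[0,0,0],"twist":[0,0,0]}], hand=0, force=40)

```text
time: 42.35
ee_pos: [443.6, 386.2, 30.4]
tcp_rot: [-0.346, -0.264, 0.895, -0.102]
ft_force: [0.6, 0.4, 0.8]
grip_width: 65.4
gripper_force: 40.0
```

```bash
python3 - <<'E'
from flip import *
P,R,c,A=geom(411.5,365,32.5,122.5,42); P=P+[0,0,1]
save(P,R); chk()
Pf,Rf=release(c,A,(510,-46),0,-78,gap=1.5)
a=P+[0,0,190]; b=Pf+[0,0,150]
w=[(a+(b-a)*f,down(122.5*(1-f),42-120*f)) for f in np.linspace(0,1,6)[1:]]
plan((a,R),*w,(Pf,Rf,160)); print(Pf)
E
```

```text
t 42.35 pos [443.6 386.2  30.4] err [-1.1  0.  -0.6] rot err 0.46 j [-0.42  1.09 -0.62  1.51  0.29  1.4   1.03] F [0.6 0.4 0.8] w 65.4 g 40.0
lean 60.00000000000001 lowest [ -0.  -46.7 -67. ]
[0.318, 0.0, -0.353] [0.0, 0.0, 0.0]  -> [445, 386, 221]
[0.068, -0.198, 0.055] [-0.034, -0.066, 0.059]  -> [458, 301, 223]
[0.0, -0.216, -0.005] [-0.007, -0.065, 0.069]  -> [471, 215, 225]
[-0.093, -0.195, 0.005] [0.021, -0.066, 0.065]  -> [484, 130, 227]
[-0.145, -0.14, 0.079] [0.046, -0.065, 0.051]  -> [497, 44, 229]
[-0.127, -0.059, 0.165] [0.062, -0.066, 0.028]  -> [510, -41, 230]
[0.367, 0.0, 0.078] [0.0, 0.0, 0.0]  -> [510, -41, 80]
[510.         -41.26405522  80.49380341]
```

Request:
arm_command(increments=[{"travel":[0.04,0,-0.044],"twist":[0,0,0]},{"travel":[0.1,0,-0.111],"twist":[0,0,0]},{"travel":[0.167,0,-0.186],"twist":[0,0,0]},{"travel":[0.242,0,-0.269],"twist":[0,0,0]},{"travel":[0.318,0,-0.353],"twist":[0,0,0]}])

```text
time: 42.85
ee_pos: [444.1, 386.7, 223.5]
tcp_rot: [-0.346, -0.264, 0.895, -0.102]
ft_force: [0.2, -0.5, -1.6]
grip_width: 65.5
gripper_force: 40.0
```

Request:
arm_command(increments=[{"travel":[0.017,-0.05,0.014],"twist":[-0.008,-0.016,0.015]},{"travel":[0.034,-0.099,0.028],"twist":[-0.017,-0.033,0.03]},{"travel":[0.051,-0.149,0.041],"twist":[-0.026,-0.05,0.044]},{"travel":[0.068,-0.198,0.055],"twist":[-0.034,-0.066,0.059]},{"travel":[0.068,-0.198,0.055],"twist":[-0.034,-0.066,0.059]}])

```text
time: 43.35
ee_pos: [457.5, 296.7, 225.1]
tcp_rot: [-0.155, -0.07, 0.985, -0.014]
ft_force: [0.6, 0.5, -0.9]
grip_width: 65.9
gripper_force: 40.0
```

Request:
arm_command(increments=[{"travel":[0,-0.054,-0.001],"twist":[-0.002,-0.016,0.017]},{"travel":[0,-0.108,-0.002],"twist":[-0.003,-0.032,0.035]},{"travel":[0,-0.162,-0.004],"twist":[-0.005,-0.049,0.052]},{"travel":[0,-0.216,-0.005],"twist":[-0.007,-0.065,0.069]},{"travel":[0,-0.216,-0.005],"twist":[-0.007,-0.065,0.069]}])

```text
time: 43.85
ee_pos: [469.2, 214.0, 225.7]
tcp_rot: [0.05, 0.142, 0.988, -0.011]
ft_force: [-0.5, 0.4, -1.1]
grip_width: 65.6
gripper_force: 40.0
```

Request:
arm_command(increments=[{"travel":[-0.023,-0.049,0.001],"twist":[0.005,-0.016,0.016]},{"travel":[-0.046,-0.098,0.002],"twist":[0.01,-0.033,0.032]},{"travel":[-0.07,-0.146,0.004],"twist":[0.016,-0.05,0.049]},{"travel":[-0.093,-0.195,0.005],"twist":[0.021,-0.066,0.065]},{"travel":[-0.093,-0.195,0.005],"twist":[0.021,-0.066,0.065]}])

```text
time: 44.35
ee_pos: [485.4, 130.5, 227.2]
tcp_rot: [0.243, 0.336, 0.905, -0.094]
ft_force: [0.0, 0.1, -2.8]
grip_width: 66.2
gripper_force: 40.0
```

Request:
arm_command(increments=[{"travel":[-0.036,-0.035,0.02],"twist":[0.011,-0.016,0.013]},{"travel":[-0.072,-0.07,0.04],"twist":[0.023,-0.032,0.025]},{"travel":[-0.109,-0.105,0.059],"twist":[0.034,-0.049,0.038]},{"travel":[-0.145,-0.14,0.079],"twist":[0.046,-0.065,0.051]},{"travel":[-0.145,-0.14,0.079],"twist":[0.046,-0.065,0.051]}])

```text
time: 44.85
ee_pos: [499.8, 47.2, 227.1]
tcp_rot: [0.381, 0.478, 0.752, -0.249]
ft_force: [0.6, 0.4, -1.6]
grip_width: 65.9
gripper_force: 40.0
```

Request:
arm_command(increments=[{"travel":[-0.032,-0.015,0.041],"twist":[0.015,-0.016,0.007]},{"travel":[-0.064,-0.03,0.082],"twist":[0.031,-0.033,0.014]},{"travel":[-0.095,-0.044,0.124],"twist":[0.046,-0.05,0.021]},{"travel":[-0.127,-0.059,0.165],"twist":[0.062,-0.066,0.028]},{"travel":[-0.127,-0.059,0.165],"twist":[0.062,-0.066,0.028]}])

```text
time: 45.35
ee_pos: [513.7, -40.6, 228.5]
tcp_rot: [0.445, 0.545, 0.552, -0.448]
ft_force: [0.2, 0.3, -1.7]
grip_width: 65.6
gripper_force: 40.0
```

Request:
arm_command(increments=[{"travel":[0,0,0],"twist":[0,0,0]},{"travel":[0,0,0],"twist":[0,0,0]},{"travel":[0,0,0],"twist":[0,0,0]}])

```text
time: 45.65
ee_pos: [512.0, -39.6, 231.4]
tcp_rot: [0.446, 0.546, 0.553, -0.444]
ft_force: [-0.1, 0.7, -1.5]
grip_width: 65.7
gripper_force: 40.0
```

```bash
python3 - <<'E'
from flip import *
from h import *
P,R,c,A=geom(411.5,365,32.5,122.5,42)
Pf,Rf=release(c,A,(510,-46),0,-78,gap=1.5)
save(Pf+[0,0,150],Rf); chk()
# check the held coaster: expected glazed-face centre vs blue/white pixels seen from the top camera
cc=Pf+[0,0,150]+Rf.apply(c); AA=Rf.as_matrix()@A
K=np.array([cc+AA@np.array([a*42,b*33,9]) for a in(-1,1) for b in(-1,1)])
t=robot.camera("top"); S=cv2.split(cv2.cvtColor(t,cv2.COLOR_BGR2HSV)); b=(S[0]>95)&(S[0]<130)&(S[1]>80)
m=np.zeros((384,512),np.uint8); k=cv2.convexHull(proj("top",K).astype(np.float32)).astype(int); cv2.fillConvexPoly(m,k,1)
m2=cv2.dilate(m,np.ones((3,3)))-m
print(k.reshape(-1,2).tolist(),"blue in",b[m>0].mean(),"ring",b[m2>0].mean())
n,l,st,ce=cv2.connectedComponentsWithStats(b.astype(np.uint8)[140:240,190:300]); print(st[1:][st[1:,4]>15]+[190,140,0,0,0])
E
```

```text
lean 60.00000000000001 lowest [ -0.  -46.7 -67. ]
t 45.65 pos [512.  -39.6 231.4] err [2.  1.7 0.9] rot err 0.6 j [-0.83  0.86  0.37  2.11  0.88  1.25 -1.22] F [-0.1  0.7 -1.5] w 65.7 g 40.0
[[259, 188], [259, 207], [246, 206], [246, 186]] blue in 0.0975609756097561 ring 0.25
[[217 167  21  14  67]
 [249 168  21  16  96]
 [244 187   9  19  49]
 [250 230   8  10  57]]
```

Request:
arm_command(increments=[{"travel":[0.06,0,0.013],"twist":[0,0,0]},{"travel":[0.12,0,0.026],"twist":[0,0,0]},{"travel":[0.18,0,0.039],"twist":[0,0,0]},{"travel":[0.24,0,0.051],"twist":[0,0,0]},{"travel":[0.27,0,0.058],"twist":[0,0,0]}])

```text
time: 46.2
ee_pos: [511.7, -40.1, 119.0]
tcp_rot: [0.446, 0.546, 0.553, -0.445]
ft_force: [0.7, -0.3, -0.8]
grip_width: 65.2
gripper_force: 40.0
```

Request:
arm_command(increments=[{"travel":[0.03,0,0.006],"twist":[0,0,0]},{"travel":[0.06,0,0.013],"twist":[0,0,0]},{"travel":[0.08,0,0.017],"twist":[0,0,0]},{"travel":[0.097,0,0.02],"twist":[0,0,0]},{"travel":[0.097,0,0.02],"twist":[0,0,0]}])

```text
time: 46.7
ee_pos: [511.5, -40.7, 80.2]
tcp_rot: [0.446, 0.546, 0.552, -0.445]
ft_force: [-0.6, -0.3, -1.4]
grip_width: 65.2
gripper_force: 40.0
```

Request:
arm_command(increments=[{"travel":[0,0,0],"twist":[0,0,0]},{"travel":[0,0,0],"twist":[0,0,0]}])

```text
time: 46.9
ee_pos: [511.6, -40.9, 81.3]
tcp_rot: [0.446, 0.546, 0.552, -0.445]
ft_force: [-0.2, -0.4, -2.2]
grip_width: 65.9
gripper_force: 40.0
```

Request:
arm_command(increments=[{"travel":[0,0,0],"twist":[0,0,0]},{"travel":[0,0,0],"twist":[0,0,0]},{"travel":[0,0,0],"twist":[0,0,0]},{"travel":[0,0,0],"twist":[0,0,0]},{"travel":[0,0,0],"twist":[0,0,0]}], hand=1)

```text
time: 47.4
ee_pos: [511.5, -40.8, 80.9]
tcp_rot: [0.446, 0.546, 0.552, -0.445]
ft_force: [-0.5, -0.3, 0.0]
grip_width: 92.5
gripper_force: 0.0
```

Request:
arm_command(increments=[{"travel":[-0.06,0,-0.013],"twist":[0,0,0]},{"travel":[-0.14,0,-0.03],"twist":[0,0,0]},{"travel":[-0.24,0,-0.051],"twist":[0,0,0]},{"travel":[-0.34,0,-0.072],"twist":[0,0,0]},{"travel":[-0.367,0,-0.078],"twist":[0,0,0]}])

```text
time: 47.9
ee_pos: [512.1, -41.0, 234.3]
tcp_rot: [0.447, 0.547, 0.551, -0.445]
ft_force: [0.3, 0.0, 0.1]
grip_width: 93.1
gripper_force: 0.0
```

```bash
python3 - <<'E'
from flip import *
P,R,c,A=geom(411.5,365,32.5,122.5,42)
Pf,Rf=release(c,A,(510,-46),0,-78,gap=1.5)
save(Pf+[0,0,150],Rf); chk()
a,_=load(); b=np.array([400,480,280])
plan(*[(a+(b-a)*f,down(50*f,-78+78*f)) for f in np.linspace(0,1,4)[1:]])
E
```

```text
lean 60.00000000000001 lowest [ -0.  -46.7 -67. ]
t 47.9 pos [512.1 -41.  234.3] err [2.1 0.2 3.8] rot err 0.38 j [-0.83  0.86  0.38  2.11  0.88  1.26 -1.22] F [0.3 0.  0.1] w 93.1 g 0.0
[0.05, -0.092, -0.433] [-0.042, 0.072, -0.02]  -> [473, 132, 247]
[0.241, 0.037, -0.374] [-0.03, 0.071, -0.036]  -> [437, 306, 263]
[0.353, 0.162, -0.219] [-0.01, 0.072, -0.046]  -> [400, 480, 280]
```

Request:
arm_command(increments=[{"travel":[0.012,-0.023,-0.1],"twist":[-0.01,0.018,-0.005]},{"travel":[0.025,-0.046,-0.2],"twist":[-0.021,0.036,-0.01]},{"travel":[0.037,-0.069,-0.31],"twist":[-0.031,0.054,-0.015]},{"travel":[0.05,-0.092,-0.433],"twist":[-0.042,0.072,-0.02]},{"travel":[0.05,-0.092,-0.433],"twist":[-0.042,0.072,-0.02]}])

```text
time: 48.4
ee_pos: [473.6, 138.4, 248.1]
tcp_rot: [0.349, 0.532, 0.727, -0.258]
ft_force: [-0.2, -0.2, 0.3]
grip_width: 92.9
gripper_force: 0.0
```

Request:
arm_command(increments=[{"travel":[0.06,0.009,-0.093],"twist":[-0.007,0.018,-0.009]},{"travel":[0.12,0.018,-0.187],"twist":[-0.015,0.036,-0.018]},{"travel":[0.18,0.028,-0.28],"twist":[-0.022,0.053,-0.027]},{"travel":[0.241,0.037,-0.374],"twist":[-0.03,0.071,-0.036]},{"travel":[0.241,0.037,-0.374],"twist":[-0.03,0.071,-0.036]}])

```text
time: 48.9
ee_pos: [436.3, 310.2, 264.1]
tcp_rot: [0.197, 0.458, 0.861, -0.105]
ft_force: [0.3, -1.3, -0.2]
grip_width: 93.2
gripper_force: 0.0
```

Request:
arm_command(increments=[{"travel":[0.088,0.04,-0.055],"twist":[-0.002,0.018,-0.011]},{"travel":[0.176,0.081,-0.11],"twist":[-0.005,0.036,-0.023]},{"travel":[0.265,0.121,-0.164],"twist":[-0.007,0.054,-0.034]},{"travel":[0.353,0.162,-0.219],"twist":[-0.01,0.072,-0.046]},{"travel":[0.353,0.162,-0.219],"twist":[-0.01,0.072,-0.046]}])

```text
time: 49.4
ee_pos: [399.5, 482.0, 278.3]
tcp_rot: [-0.004, 0.337, 0.941, -0.003]
ft_force: [0.0, 0.3, -0.0]
grip_width: 93.0
gripper_force: 0.0
```

Request:
arm_command(increments=[{"travel":[0,0,0],"twist":[0,0,0]},{"travel":[0,0,0],"twist":[0,0,0]},{"travel":[0,0,0],"twist":[0,0,0]},{"travel":[0,0,0],"twist":[0,0,0]},{"travel":[0,0,0],"twist":[0,0,0]}])

```text
time: 49.9
ee_pos: [398.4, 480.1, 279.4]
tcp_rot: [-0.001, 0.337, 0.941, -0.003]
ft_force: [0.4, 0.2, -1.1]
grip_width: 93.0
gripper_force: 0.0
```

```bash
python3 - <<'E'
from flip import *
from h import *
chk()
for n,box in(("side",(165,250,210,330)),("top",(160,225,205,285))):
    im=robot.camera(n); S=cv2.split(cv2.cvtColor(im,cv2.COLOR_BGR2HSV)); m=np.zeros((384,512),bool); m[box[0]:box[1],box[2]:box[3]]=1
    [print(n,"blue",q) for q in rect(n,m&(S[0]>95)&(S[0]<130)&(S[1]>80),30)]
    if n=="top":
        m[:]=0; m[220:270,285:335]=1; [print("bowl",q) for q in rect(n,m&(S[1]<35)&(S[2]>150),61)]
        m[:]=0; m[155:220,295:330]=1; [print("spoon",q) for q in rect(n,m&(S[0]>5)&(S[0]<20)&(S[1]>90)&(S[2]>90),20)]
        o=cv2.imread("pics/top0.png"); d=cv2.absdiff(im,o).max(2); 
        print("bystander diff",[d[y-7:y+8,x-7:x+8].mean().round(1) for x,y in((203,128),(251,127),(286,133),(248,238))])
    print(n, "corkish px on mat:",)
E
```

```text
t 49.9 pos [398.4 480.1 279.4] err [-1.7 -0.  -0.6] rot err 0.53 j [-0.76  0.46 -0.3   1.78  0.16  0.93 -0.25] F [ 0.4  0.2 -1.1] w 93.0 g 0.0
side blue (array([614.2,  20.7]), array([87.4, 65.2]), 89.8, array([614.,  22.]))
side blue (array([514., -43.]), array([65.6, 87.5]), 0.2, array([514., -41.]))
side blue (array([ 614.3, -102.2]), array([64.6, 87.5]), 0.4, array([ 614., -101.]))
side blue (array([375.6, -85.1]), array([175.4,  55. ]), 63.8, array([373., -83.]))
side corkish px on mat:
top blue (array([509.5, -43.5]), array([56.5, 79. ]), 0.5, array([510., -42.]))
top blue (array([ 608.5, -100.9]), array([57.1, 75.7]), 0.5, array([ 608., -101.]))
top blue (array([609.4,  20.1]), array([61. , 76.1]), 0.5, array([610.,  21.]))
bowl (array([ 358.5, -292.4]), array([115.2, 114. ]), 45.2, array([ 358., -292.]))
spoon (array([ 571.8, -294. ]), array([190.7,  49.7]), 1.1, array([ 574., -300.]))
bystander diff [np.float64(0.9), np.float64(0.7), np.float64(0.8), np.float64(25.8)]
top corkish px on mat:
```

```bash
python3 -c "
from bench import robot
print(robot.job_done())"
```

```text
the job is handed in; nothing more can be done
None
```

The job is handed in at about 50 s on the robot's clock, with no verdict returned. In the last camera measurements all three coasters were flat on the board and blue face up, the bowl was on the cork mat and the spoon on the slate. The two jars and the tin had not moved; the mug was not confirmed, because its patch of the image had changed and I did not check whether that was the arm's shadow.

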